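Potatoes into the grill basket and kebabs onto the rack

TASK

Get lunch ready for the grill: with the scoop, move every potato from the white tub into the wire basket, never touching the potatoes with the fingers, and then stand the scoop upright on top of the brick again. Lay every kebab level across both rails of the rack, more or less centred and square to the rails and not touching one another. Leave the fork, bowl and shaker where they are.

Things in the scene. Friction and masses are not known exactly. Their poses are not given: they have to be found in the camera images.
- tub: White smooth plastic tub, fixed. Outside 250 (x) x 88 (y) x 60 mm high, walls 5 mm, open on top; inside 240 x 78 mm, flat floor 6 mm above the ledge. Origin under its centre on the ledge. The potatoes start towards its -x end; at least the last 90 mm at the +x end are empty.
- basket: Open aluminium wire grill basket, fixed, 150 (x) x 130 (y) mm, walls 55 mm high, flat floor 6 mm above the ledge. Origin under its centre. A thin wooden handle sticks out of the middle of its +x side, to 170 mm from the centre, 50 mm up.
- brick: Red brick standing on its long edge, fixed: 230 (x) x 76 (y) x 110 mm high. Origin under its centre on the ledge; top face 110 mm up. The scoop's stand.
- scoop_pan (a point): Steel scoop, loose, 0.2 kg; this point is the centre of the underside of its flat pan (x, y, z = the scoop's axes, z up when it stands upright). Pan 2 mm thick, 70 mm wide (y), from the open front lip at x = -27 mm to the back of the 4 mm rear wall at x = +30 mm; side walls 32 mm high start 21 mm behind the lip, at x = -6 mm, inside width 64 mm. An upright handle rises behind the rear wall, rearmost point x = +48 mm. It starts upright on the brick.
- scoop_grip (a point): Centre of the scoop's wooden grip: block 28 (x) x 24 (y) x 50 mm (z) at the top of the upright handle, 34 mm behind (+x) and 85 mm above scoop_pan. Same axes as scoop_pan.
- rack: Aluminium kebab rack, fixed. Two narrow level rails, 8 mm wide and 220 mm long, run along its y axis at x = -85 and x = +85 mm, tops 85 mm above the ledge, open between them. Small upright stops 14 mm high at the rail ends (y = +-107 mm). Origin under the centre, on the ledge.
- potato0: Small baby potato, loose, nearly round, 32 x 28 mm, 18 g; the point is its centre. It starts in the tub. Five to seven of the seven are present; None if absent.
- potato1: Small baby potato, loose, nearly round, 32 x 28 mm, 18 g; the point is its centre. It starts in the tub. Five to seven of the seven are present; None if absent.
- potato2: Small baby potato, loose, nearly round, 32 x 28 mm, 18 g; the point is its centre. It starts in the tub. Five to seven of the seven are present; None if absent.
- potato3: Small baby potato, loose, nearly round, 32 x 28 mm, 18 g; the point is its centre. It starts in the tub. Five to seven of the seven are present; None if absent.
- potato4: Small baby potato, loose, nearly round, 32 x 28 mm, 18 g; the point is its centre. It starts in the tub. Five to seven of the seven are present; None if absent.
- potato5: Small baby potato, loose, nearly round, 32 x 28 mm, 18 g; the point is its centre. It starts in the tub. Five to seven of the seven are present; None if absent.
- potato6: Small baby potato, loose, nearly round, 32 x 28 mm, 18 g; the point is its centre. It starts in the tub. Five to seven of the seven are present; None if absent.
- kebab0_mid (a point): Kebab, loose, 0.1 kg: flat steel skewer 250 (along its x) x 8 (y) x 3 mm thick (z) running through the middle of a block of three food pieces, together 80 (x) x 26 (y) x 26 mm (z), centred on the skewer. The point is the centre of it all, 13 mm above what it lies on. Either face may be up. It starts flat on a paper sheet on the ledge. Two or three are present; None if absent.
- kebab1_mid (a point): Kebab, loose, 0.1 kg: flat steel skewer 250 (along its x) x 8 (y) x 3 mm thick (z) running through the middle of a block of three food pieces, together 80 (x) x 26 (y) x 26 mm (z), centred on the skewer. The point is the centre of it all, 13 mm above what it lies on. Either face may be up. It starts flat on a paper sheet on the ledge. Two or three are present; None if absent.
- kebab2_mid (a point): Kebab, loose, 0.1 kg: flat steel skewer 250 (along its x) x 8 (y) x 3 mm thick (z) running through the middle of a block of three food pieces, together 80 (x) x 26 (y) x 26 mm (z), centred on the skewer. The point is the centre of it all, 13 mm above what it lies on. Either face may be up. It starts flat on a paper sheet on the ledge. Two or three are present; None if absent.
- fork: Stainless fork lying flat beyond the work, 185 mm, loose; leave alone. Origin under it.
- bowl: White bowl turned upside down, 136 mm wide, 57 mm high, loose; leave alone. Origin under it.
- shaker: Glass shaker with steel cap, 44 mm wide, 83 mm high, loose; leave alone. Origin under it.

How it is judged (in metres and radians):
On the way, in this order (a step that is already met when the one before it is completed fails the run):
1. every potato is in the basket (x of potato0 in the frame of basket between -0.075 and 0.075 m and y of potato0 in the frame of basket between -0.065 and 0.065 m and z of potato0 in the frame of basket between 0 and 0.055 m and x of potato1 in the frame of basket between -0.075 and 0.075 m and y of potato1 in the frame of basket between -0.065 and 0.065 m and z of potato1 in the frame of basket between 0 and 0.055 m and x of potato2 in the frame of basket between -0.075 and 0.075 m and y of potato2 in the frame of basket between -0.065 and 0.065 m and z of potato2 in the frame of basket between 0 and 0.055 m and x of potato3 in the frame of basket between -0.075 and 0.075 m and y of potato3 in the frame of basket between -0.065 and 0.065 m and z of potato3 in the frame of basket between 0 and 0.055 m and x of potato4 in the frame of basket between -0.075 and 0.075 m and y of potato4 in the frame of basket between -0.065 and 0.065 m and z of potato4 in the frame of basket between 0 and 0.055 m and x of potato5 in the frame of basket between -0.075 and 0.075 m and y of potato5 in the frame of basket between -0.065 and 0.065 m and z of potato5 in the frame of basket between 0 and 0.055 m and x of potato6 in the frame of basket between -0.075 and 0.075 m and y of potato6 in the frame of basket between -0.065 and 0.065 m and z of potato6 in the frame of basket between 0 and 0.055 m), for 0.2 s.
2. the scoop stands upright on the brick again (x of scoop_pan in the frame of brick between -0.085 and 0.085 m and y of scoop_pan in the frame of brick between -0.03 and 0.03 m and z of scoop_pan in the frame of brick between 0.104 and 0.116 m and angle between scoop_pan's own z axis and vertical below 0.1 rad and contact force between the fingers and scoop below 0.1 N), for 0.2 s.
At the end, for the whole second after the job is handed in: Every potato is in the basket; the scoop stands upright on the brick, pan centre within 30 mm of its long centre line; every kebab lies on both rails, level to 0.1 rad, centred to 36 mm, square to 0.35 rad, between the stops, touching no other kebab; all at rest (all of step 1 and x of scoop_pan in the frame of brick between -0.085 and 0.085 m and y of scoop_pan in the frame of brick between -0.03 and 0.03 m and z of scoop_pan in the frame of brick between 0.104 and 0.116 m and angle between scoop_pan's own z axis and vertical below 0.1 rad and x of kebab0_mid in the frame of rack between -0.036 and 0.036 m and y of kebab0_mid in the frame of rack between -0.1 and 0.1 m and z of kebab0_mid in the frame of rack between 0.082 and 0.091 m and angle between the z axis of each of kebab0_mid, kebab1_mid, kebab2_mid and the z axis of rack, either way round below 0.1 rad and angle between the x axis of each of kebab0_mid, kebab1_mid, kebab2_mid and the x axis of rack, either way round below 0.35 rad and x of kebab1_mid in the frame of rack between -0.036 and 0.036 m and y of kebab1_mid in the frame of rack between -0.1 and 0.1 m and z of kebab1_mid in the frame of rack between 0.082 and 0.091 m and x of kebab2_mid in the frame of rack between -0.036 and 0.036 m and y of kebab2_mid in the frame of rack between -0.1 and 0.1 m and z of kebab2_mid in the frame of rack between 0.082 and 0.091 m and contact force between kebab0 and kebab1 below 0.02 N and contact force between each of kebab0, kebab1 and kebab2 below 0.02 N and linear speed of each of potato0, potato1, potato2, potato3, potato4, potato5, potato6, kebab0, kebab1, kebab2, scoop below 0.03 m/s).
It fails at once if the fingers handle a potato (contact force between the fingers and potato0 above 1 N or contact force between the fingers and potato1 above 1 N or contact force between the fingers and potato2 above 1 N or contact force between the fingers and potato3 above 1 N or contact force between the fingers and potato4 above 1 N or contact force between the fingers and potato5 above 1 N or contact force between the fingers and potato6 above 1 N).
It fails at once if the fork, bowl or shaker is moved more than 3 cm (distance of any of fork, bowl, shaker from where it was at the start of the episode above 0.03 m).
Of potato0, potato1, potato2, potato3, potato4, potato5, potato6 only 5 to 7 are there at a start; the rules pass over those that are not, and their reading is None.
Of kebab0, kebab1, kebab2 only 2 to 3 are there at a start; the rules pass over those that are not, and their reading is None.
At some moment in a run one of kebab0, kebab1, kebab2 may be knocked a few centimetres aside while the robot is not near it.
It also fails if it takes over 210 s, if anything falls off the work surface, if the arm or the gripper's body presses on something with over 40 N, if the wrist force passes 120 N, or if a joint passes its speed limit or range.

ROBOT

A 6-joint arm with a two-finger parallel gripper is mounted at the origin on the work surface. World frame = base frame: x ahead of the robot, y to its left, z up, the work surface at z = 0. Lengths are in mm, angles in degrees, forces in N, time in s.
With the tool pointing down it reaches from about 300 to 850 mm from the base axis. Payload 4.2 kg.
Tool frame: the origin (TCP) lies at the centre of the arm's flange, where the gripper is bolted on; the fingertips stand 191 mm ahead of it and the grasp point (between the pads) lies 172 mm ahead of it; z points along the fingers, y is the direction in which the jaws open and shut (so a half turn about z gives the same grasp; the last joint's range is limited). The gripper opens to 91 mm and grips with 3 to 60 N. Pads are 32 mm wide; open, the fingers measure 118 mm over their backs; the gripper's body (76 mm by 178 mm) begins 60 mm behind the grasp point.
Start: joints at [-70.932, 18.312, 89.639, -0, 72.044, -1.146], TCP at [198.676, -539.584, 404.776] pointing down, gripper open.
Joint ranges: [-177.97, 177.97], [-48.28, 115.42], [12.27, 149.76], [-77.06, 257.06], [2.81, 150.46], [-146.56, 146.56]. Speed limits (degrees/s): [147.25, 147.25, 180, 180, 180, 180].

INTERFACE

Orientations are given as [roll, pitch, yaw] about the fixed x, y, z axes, in that order (R = Rz(yaw) Ry(pitch) Rx(roll)).
In Python, from workcell import status, vision, ticket gives the robot as it stands.
- The arm moves only by the shell command python3 -m jog 'ROWS' [FORCE]. ROWS is JSON, a list of rows, each a list of 7 numbers: the finger opening in m, from 0 to 0.0912, then the shift along the tool's x, y, z in m, then the turn, a rotation vector about the tool's x, y, z in rad. A call has 1 to 12 rows; each row shifts and turns the commanded pose from where the row before left it, along the tool's axes as they then stand; what a row does not reach is not made up. A row lasts 1/8 s, in which the tool goes at most 62.5 mm and 10.7 degrees, less where a joint would pass 70% of its speed; a pose out of reach is approached as far as the arm can. A call with a gripper value outside its range is refused whole. The fingers move at their own pace and stop on an object; FORCE is the grip in N (left out, the last holds). Time passes only in rows, so rows that do not move let the fingers close. It gives the time, the measured TCP pose, the force and the opening at its end, in the units of the state.
- status.state(): the state, without advancing time (a new reading comes with each control period).
- vision.grab_frame(name): name is "side" or "top" or "wrist"; returns a dict with "color" (420x560x3 uint8, blue, green, red), "depth" (420x560 float32, mm along the optical axis (not along the pixel's ray), 0 where there is no reading), "fov_y" (degrees; the focal length in pixels is half the picture's height over the tangent of half this angle, whatever the lens; pixels are square), "cx", "cy" (the principal point, pixels), "pose" (4x4, takes a point from camera to world coordinates). Camera axes: x right, y down, z forward; pixel columns grow to the right and rows downward; lengths in mm; the calibration is good to about 2 mm. A picture is of the moment at which its call begins.
- ticket.job_done(): hands the job in, once; it reports no verdict.
Trained networks look in the newest picture that a camera, given by its name, has taken for a name from the list of things; names that differ only in an ending like _2 or _b are one class to them, and where a whole thing is asked for, a point or a joint stands for the part that bears it (a point fixed in the world has none). Each returns a list of dicts, best first, with "p" (0 to 1); they miss things now and then, are a little off and sometimes report something else, mostly with a low value. They report only what shows in the picture. A call takes as long as a camera call.
- vision.find_in(camera, label): "location" ([x, y, z] in mm, in world coordinates, good to about 4 mm: the middle of the surface that is visible of it).
- vision.silhouettes(camera, label): "pixels" (420x560 bool, what is visible of it).
The state is a dict: "time_s": time; "qpos": joint angles; "qvel": joint speeds; "effort": joint torques, N m; "ee_pos": TCP position; "ee_rot": TCP orientation; "force": force on the tool from outside, world axes, zero at the start; "torque": the same for the moment, N m; "gripper_width": finger opening in mm.
Only numpy, scipy, OpenCV 4.12 (cv2) and the standard library are available. Lean on these libraries where they do the work, as an engineer would, in place of code of your own. Each camera call takes 0.05 s, during which the arm holds its last target.

## Working session

There is one attempt and no reset: what is moved stays moved. The work goes in short steps, Python scripts to look and compute and a shell command to move; the robot and the scene stay as the last step left them, time stands still between calls to the robot, and variables do not carry over. Pictures are saved under pics/ and viewed, and the job is handed in when it is done.

```bash
ls; mkdir -p pics
cat > h.py <<'E'
import numpy as np, cv2
from workcell import status, vision, ticket
from scipy.spatial.transform import Rotation as R
def grab(n,save=None):
    f=vision.grab_frame(n)
    if save: cv2.imwrite('pics/%s.png'%save,f['color'])
    return f
def foc(f): return 210/np.tan(np.radians(f['fov_y'])/2)
def cloud(f):
    d=f['depth'];F=foc(f)
    v,u=np.mgrid[0:d.shape[0],0:d.shape[1]]
    P=np.stack([(u-f['cx'])/F*d,(v-f['cy'])/F*d,d],-1)
    W=P@f['pose'][:3,:3].T+f['pose'][:3,3]
    W[d<=0]=np.nan
    return W
def proj(f,p):
    q=np.linalg.inv(f['pose'])@np.append(p,1);F=foc(f)
    return q[0]/q[2]*F+f['cx'],q[1]/q[2]*F+f['cy']
E
python3 - <<'E'
from h import *
print(status.state())
for c in ['side','top','wrist']:
    f=grab(c,c+'0'); print(c,f['fov_y'],f['cx'],f['cy'],np.round(f['pose'],3).tolist())
    for l in ['tub','basket','brick','scoop_pan','scoop_grip','rack','potato0','kebab0_mid','fork','bowl','shaker']:
        print(l,[(round(r['p'],2),np.round(r['location']).tolist()) for r in vision.find_in(c,l)])
E
```

```text
pics
{'time_s': 0.0, 'qpos': array([-7.09341215e+01,  1.83501230e+01,  8.97054241e+01, -1.12939957e-03,
        7.20431776e+01, -1.14639864e+00]), 'qvel': array([ 0.05206707,  0.08569067,  0.03199532,  0.07580281, -0.00036379,
        0.01396425]), 'effort': array([-1.29052671e-03, -4.12460876e+01, -2.31976479e+01,  7.24561675e-02,
        4.57597047e-02, -1.54539962e-04]), 'ee_pos': array([ 198.60100944, -539.43500498,  403.94186321]), 'ee_rot': array([-1.79901274e+02, -9.01624954e-04,  2.02126255e+01]), 'force': array([-0.07675607,  0.29043285,  0.44381964]), 'torque': array([-0.0491809,  0.0164381, -0.0367991]), 'gripper_width': 91.36362303784044}
side 54.9758798530231 274.8041652589095 212.74802061167662 [[-0.813, -0.325, 0.483, -30.548], [-0.582, 0.465, -0.667, 852.868], [-0.008, -0.823, -0.567, 855.511], [0.0, 0.0, 0.0, 1.0]]
tub [(0.56, [418.0, -442.0, 40.0])]
basket [(0.96, [590.0, -121.0, 38.0])]
brick [(0.72, [483.0, -228.0, 77.0]), (0.55, [498.0, 368.0, 16.0])]
scoop_pan [(0.52, [778.0, 150.0, 51.0])]
scoop_grip [(0.81, [538.0, -258.0, 135.0])]
rack [(0.65, [547.0, 138.0, 
[... 740 characters left out ...]
[522.0, -259.0, 112.0])]
rack [(0.64, [567.0, 122.0, 89.0])]
potato0 [(0.54, [371.0, -391.0, 28.0]), (0.46, [439.0, -426.0, 29.0]), (0.45, [433.0, -389.0, 29.0]), (0.44, [369.0, -427.0, 30.0])]
kebab0_mid [(0.65, [550.0, 305.0, 20.0]), (0.29, [776.0, 138.0, 78.0])]
fork [(0.72, [739.0, 289.0, 5.0])]
bowl [(0.27, [484.0, -412.0, 11.0])]
shaker [(0.73, [777.0, 139.0, 80.0])]
wrist 61.09607413035761 278.3023657285936 206.16364916135376 [[0.346, -0.906, -0.244, 267.116], [-0.938, -0.334, -0.091, -513.822], [0.001, 0.26, -0.966, 384.35], [0.0, 0.0, 0.0, 1.0]]
tub [(0.7, [346.0, -451.0, 14.0])]
basket []
brick []
scoop_pan []
scoop_grip []
rack []
potato0 []
kebab0_mid []
fork []
bowl []
shaker []
```

Run:
```python
import cv2
a=cv2.imread('pics/top0.png');cv2.imwrite('pics/top0b.png',cv2.resize(a,(800,600)))
```

```text
(no output)
```

View pics/top0b.png

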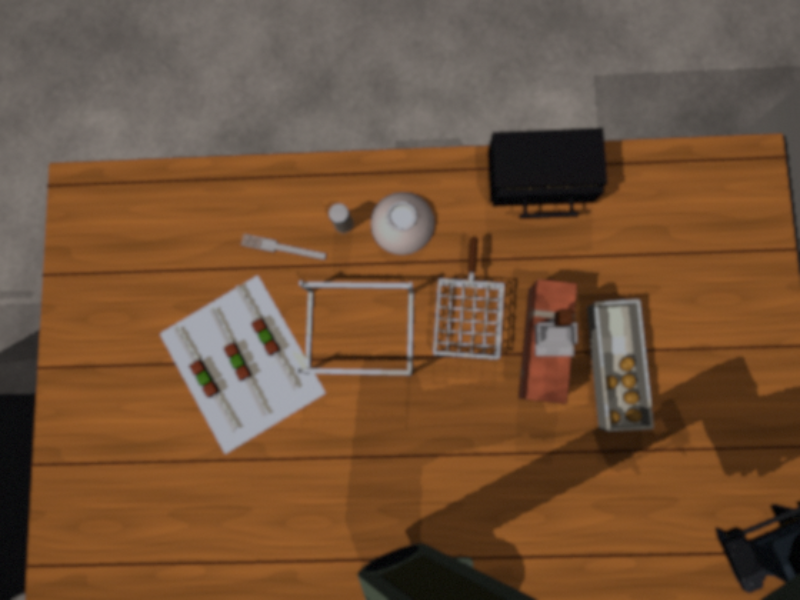

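View pics/side0.png

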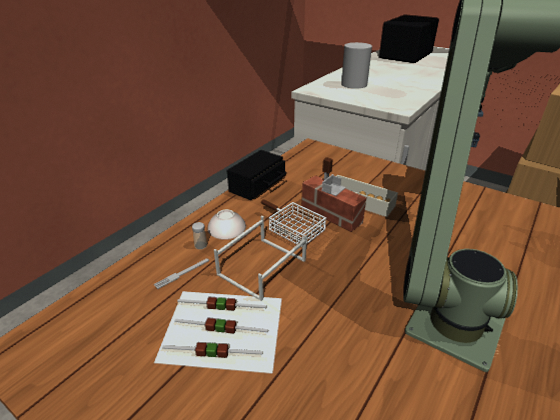

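View pics/wrist0.png

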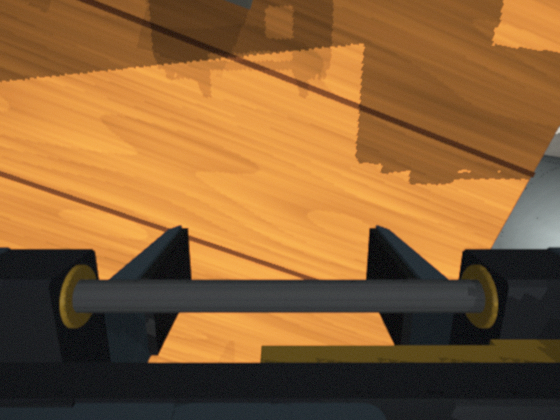

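```bash
python3 -m jog '[[0.0912,0,0,0,0,0,0.176],[0.0912,0,0,0,0,0,0.176],[0.0912,0.043,-0.030,-0.0066,0,0,0],[0.0912,0.043,-0.030,-0.0066,0,0,0],[0.0912,0.043,-0.030,-0.0066,0,0,0],[0.0912,0.043,-0.030,-0.0066,0,0,0],[0.0912,0.043,-0.030,-0.0066,0,0,0],[0.0912,0.043,-0.030,-0.0066,0,0,0],[0.0912,0.043,-0.030,-0.0066,0,0,0],[0.0912,0,0,0,0,0,0],[0.0912,0,0,0,0,0,0]]' 40
python3 - <<'E'
from h import *
f=grab('wrist','w1')
np.save('w1.npy',cloud(f))
W=cloud(f)
for l in ['tub','basket','brick','scoop_pan','scoop_grip','potato0']:
    print(l,[(round(r['p'],2),np.round(r['location']).tolist()) for r in vision.find_in('wrist',l)])
s=status.state();print(s['ee_pos'],s['ee_rot'])
E
```

```text
time_s: 3.18
ee_pos: [499.3, -329.4, 450.7]
ee_rot: [180.0, 0.1, 0.1]
force: [0.1, -0.9, -0.5]
gripper_width: 90.7
tub [(0.72, [486.0, 6.0, 2.0]), (0.6, [516.0, -411.0, 8.0])]
basket [(0.61, [575.0, -110.0, 23.0])]
brick [(0.85, [573.0, -272.0, 110.0])]
scoop_pan [(0.67, [537.0, -274.0, 120.0])]
scoop_grip [(0.87, [530.0, -273.0, 120.0])]
potato0 [(0.94, [476.0, -419.0, 29.0]), (0.91, [439.0, -388.0, 26.0]), (0.82, [443.0, -428.0, 32.0]), (0.77, [408.0, -425.0, 32.0]), (0.53, [373.0, -395.0, 31.0]), (0.49, [382.0, -429.0, 27.0])]
[ 498.89330594 -329.91462416  451.00645291] [ 1.79995785e+02  7.62650237e-04 -2.85683132e-02]
```

View pics/w1.png

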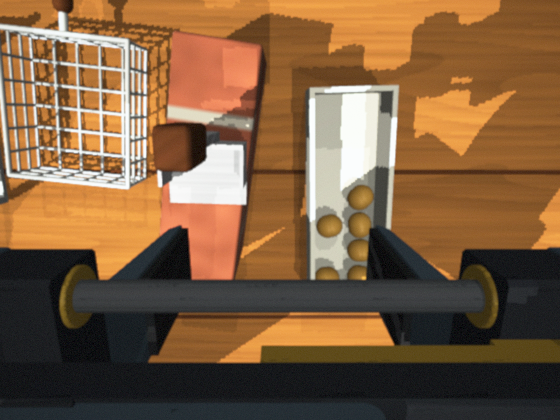

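Run:
```python
from h import *
W=np.load('w1.npy')
vis=np.ones(W.shape[:2],bool); vis[225:]=False
def sel(x0,x1,y0,y1,z0,z1):
    m=(W[...,0]>x0)&(W[...,0]<x1)&(W[...,1]>y0)&(W[...,1]<y1)&(W[...,2]>z0)&(W[...,2]<z1)&vis
    return W[m]
def side(P,name):
    r=cv2.minAreaRect(P[:,:2].astype(np.float32)); print(name,len(P),np.round(r[0],1),np.round(r[1],1),round(r[2],2),'z',np.round(np.percentile(P[:,2],[5,50,95]),1))
    # slope fits: per x-bin min and max y
    xs=np.arange(P[:,0].min()+8,P[:,0].max()-4,4)
    lo=[];hi=[]
    for x in xs:
        q=P[abs(P[:,0]-x)<2]
        if len(q)>1: lo.append((x,q[:,1].min()));hi.append((x,q[:,1].max()))
    for n,a in(('lo',lo),('hi',hi)):
        a=np.array(a);k=np.polyfit(a[:,0],a[:,1],1);print('  ',n,np.degrees(np.arctan(k[0])).round(2),'y@480',round(np.polyval(k,480),1),'res',np.std(a[:,1]-np.polyval(k,a[:,0])).round(2))
side(sel(300,700,-480,-350,52,68),'tub')
side(sel(300,700,-330,-180,104,116),'brick')
side(sel(450,620,-330,-200,205,235),'grip')
side(sel(420,620,-330,-200,136,150),'scoopwall')
side(sel(450,700,-215,-20,48,62),'basket')
P=sel(300,700,-480,-350,-10,5);print('ledge z',np.median(P[:,2]))
```

```text
tub 2134 [ 521.8 -406.2] [146.8  88.5] 1.71 z [53.9 59.6 61. ]
   lo 1.65 y@480 -451.0 res 0.33
   hi 1.7 y@480 -363.3 res 0.12
brick 13480 [ 545.7 -267.6] [ 79.3 172. ] 81.55 z [108.3 109.9 112.2]
   lo -6.58 y@480 -296.9 res 3.5
   hi -4.47 y@480 -234.8 res 18.5
grip 2036 [ 550. -266.] [24.4 28. ] 87.83 z [210.4 219.1 220.5]
   lo -1.78 y@480 -275.9 res 0.08
   hi -2.47 y@480 -251.1 res 0.35
scoopwall 498 [ 532.2 -265.5] [70.1 44.5] 87.99 z [137.8 142.1 146.6]
   lo 20.39 y@480 -317.5 res 6.27
   hi -58.87 y@480 -179.9 res 22.2
basket 3197 [ 585.2 -113. ] [132.6 180.1] 83.8 z [51.5 54.3 56.2]
   lo 9.19 y@480 -186.3 res 16.3
   hi -14.83 y@480 -27.7 res 15.37
ledge z -0.09677175637801838
```

```bash
python3 -m jog '[[0.0912,0.0255,-0.032,0,0,0,0],[0.0912,0.0256,-0.0319,0,0,0,0],[0.0912,0,0,0,0,0,0.037],[0.07,0,0,0.02,0,0,0],[0.07,0,0,0.03,0,0,0],[0.07,0,0,0.034,0,0,0],[0.07,0,0,0,0,0,0],[0.07,0,0,0,0,0,0]]' 40
python3 - <<'E'
from h import *
grab('side','s1')
f=grab('wrist','w2')
E
```

```text
time_s: 4.53
ee_pos: [550.6, -266.1, 368.3]
ee_rot: [179.9, -0.1, -2.1]
force: [0.7, 0.1, 1.0]
gripper_width: 69.8
```

View pics/w2.png

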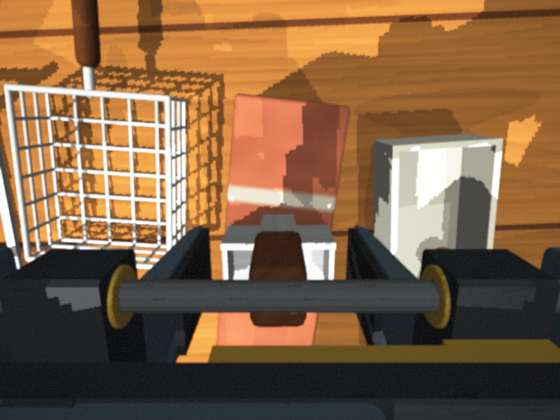

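```bash
python3 -m jog '[[0.0,0,0,0,0,0,0],[0.0,0,0,0,0,0,0],[0.0,0,0,0,0,0,0],[0.0,0,0,0,0,0,0],[0.0,0,0,0,0,0,0],[0.0,0,0,0,0,0,0],[0.0,0,0,-0.01,0,0,0],[0.0,0,0,-0.03,0,0,0],[0,0,0,0,0,0,0],[0,0,0,0,0,0,0]]' 50
python3 - <<'E'
from h import *
f=grab('wrist','w3')
W=cloud(f); np.save('w3.npy',W)
f=grab('side','s3')
E
```

```text
time_s: 5.88
ee_pos: [550.3, -265.3, 406.1]
ee_rot: [-180.0, 0.1, -2.1]
force: [0.5, -0.3, -3.1]
gripper_width: 23.8
```

View pics/w3.png

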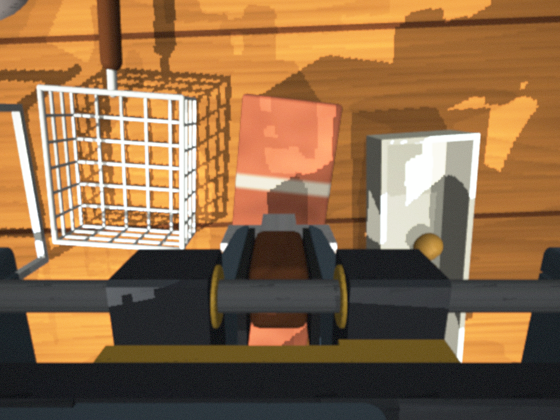

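View pics/s3.png

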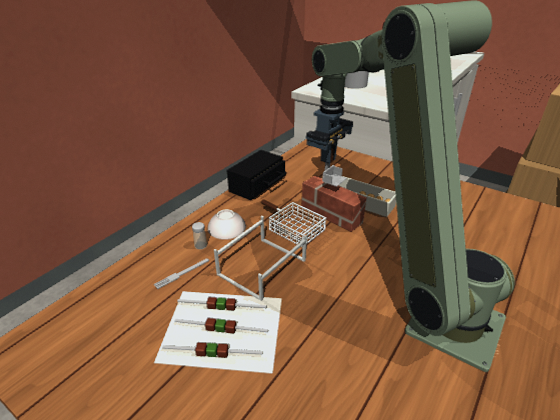

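```bash
python3 -m jog '[[0.0,0,0,0,0,0,-0.066],[0,0.0053,0.0465,0,0,0,0],[0,0.0053,0.0465,0,0,0,0],[0,0.0053,0.0465,0,0,0,0],[0,0,0,0.04,0,0,0],[0,0,0,0,0,0,0],[0,0,0,0,0,0,0]]'
python3 - <<'E'
from h import *
s=status.state();print(s['ee_pos'],s['ee_rot'])
f=grab('wrist','w4')
W=cloud(f); np.save('w4.npy',W)
f=grab('top');cv2.imwrite('pics/t4.png',cv2.resize(f['color'][180:330,380:500],None,fx=4,fy=4))
E
```

```text
time_s: 6.85
ee_pos: [570.9, -404.1, 367.4]
ee_rot: [180.0, -0.0, 1.7]
force: [0.2, 0.8, -1.9]
gripper_width: 23.6
[ 570.85115665 -404.07945303  367.43267298] [ 1.79994607e+02 -1.20302227e-02  1.73444802e+00]
```

View pics/w4.png

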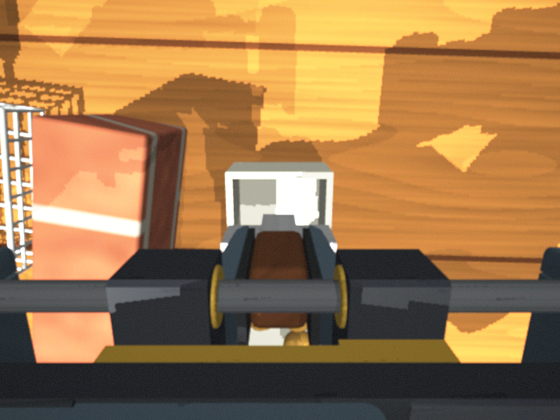

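View pics/t4.png

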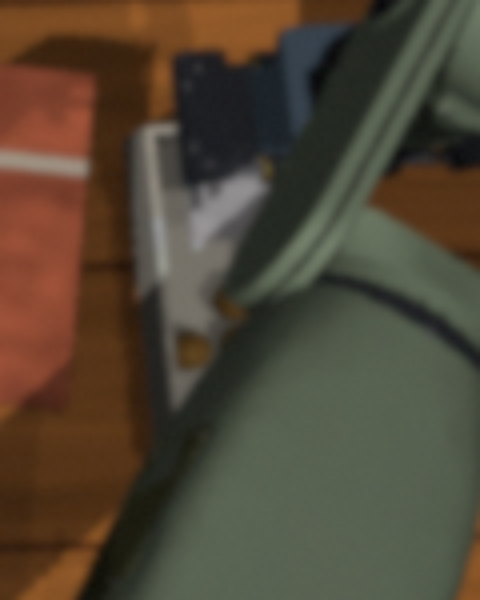

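Run:
```python
from h import *
W=np.load('w4.npy');vis=np.ones(W.shape[:2],bool);vis[248:]=False
def sel(x0,x1,y0,y1,z0,z1):
    m=(W[...,0]>x0)&(W[...,0]<x1)&(W[...,1]>y0)&(W[...,1]<y1)&(W[...,2]>z0)&(W[...,2]<z1)&vis
    return W[m]
P=sel(540,640,-480,-350,50,66)
print('tub',P[:,0].max(),np.median(P[:,2]))
for x in range(545,600,6):
    q=P[abs(P[:,0]-x)<3]
    if len(q):print(x,np.round([q[:,1].min(),q[:,1].max(),(q[:,1].min()+q[:,1].max())/2],1), -407.15+(x-480)*.0297)
Q=sel(500,620,-480,-350,125,150)
print('scoop',len(Q),np.round(np.percentile(Q[:,2],[5,50,95]),1),Q.min(0).round(1),Q.max(0).round(1))
q=Q[(Q[:,2]>136)];print(np.round([q[:,0].min(),q[:,0].max(),q[:,1].min(),q[:,1].max()],1))
```

```text
tub 596.5100574504557 59.455340808397466
551 [-449. -361. -405.] -405.0413
557 [-448.9 -360.9 -404.9] -404.8631
563 [-448.5 -361.  -404.8] -404.68489999999997
569 [-448.2 -361.  -404.6] -404.50669999999997
575 [-448.5 -360.4 -404.4] -404.32849999999996
581 [-448.2 -360.2 -404.2] -404.15029999999996
587 [-447.8 -360.4 -404.1] -403.97209999999995
593 [-447.7 -360.2 -403.9] -403.79389999999995
599 [-447.5 -432.2 -439.9] -403.6157
scoop 657 [126.  136.4 146.1] [ 562.7 -438.9  125. ] [ 575.4 -369.1  147.5]
[ 562.7  575.4 -438.8 -369.1]
```

```bash
python3 -m jog '[[0,0,0.0005,0.03,0,0,0],[0,0,0,0.03,0,0,0],[0,0,0,0.03,0,0,0],[0,0,0,0.006,0,0,0],[0,0,0,0,0,0,0]]'; python3 -m jog '[[0,0,0,0.002,0,0,0],[0,0,0,0.002,0,0,0],[0,0,0,0.002,0,0,0],[0,0,0,0,0,0,0]]'
```

```text
time_s: 7.58
ee_pos: [571.1, -404.9, 272.4]
ee_rot: [179.9, -0.1, 1.7]
force: [-0.6, 0.6, -2.4]
gripper_width: 23.8
time_s: 8.07
ee_pos: [570.6, -404.9, 264.9]
ee_rot: [-180.0, 0.0, 1.7]
force: [-0.7, 0.7, -2.3]
gripper_width: 23.4
```

```bash
python3 -m jog '[[0,0,0,0.001,0,0,0],[0,0,0,0,0,0,0]]';python3 -m jog '[[0,0,0,0.001,0,0,0],[0,0,0,0,0,0,0]]'
python3 - <<'E'
from h import *
s=status.state();print(s['ee_pos'],s['force'])
E
```

```text
time_s: 8.32
ee_pos: [570.6, -404.9, 263.9]
ee_rot: [-180.0, 0.0, 1.7]
force: [-0.0, 0.8, -2.9]
gripper_width: 23.8
time_s: 8.57
ee_pos: [570.6, -404.9, 263.0]
ee_rot: [180.0, -0.0, 1.7]
force: [-0.1, 0.4, -2.8]
gripper_width: 23.7
[ 570.63752019 -404.87721208  262.95618091] [-0.08987544  0.37851114 -2.79686376]
```

```bash
python3 -m jog '[[0,0,0,0.001,0,0,0],[0,0,0,0,0,0,0]]';python3 -m jog '[[0,0,0,0.0005,0,0,0],[0,0,0,0,0,0,0]]'
```

```text
time_s: 8.82
ee_pos: [570.6, -404.9, 262.9]
ee_rot: [180.0, -0.0, 1.7]
force: [-2.0, 1.4, 3.3]
gripper_width: 24.1
time_s: 9.07
ee_pos: [570.6, -404.9, 262.9]
ee_rot: [180.0, -0.0, 1.7]
force: [-1.7, 1.3, 7.9]
gripper_width: 23.2
```

```bash
python3 -m jog '[[0,-0.005,0,-0.0008,0,0,0],[0,-0.009,0,0,0,0,0],[0,-0.009,0,0,0,0,0],[0,-0.009,0,0,0,0,0],[0,-0.009,0,0,0,0,0],[0,-0.009,0,0,0,0,0],[0,-0.009,0,0,0,0,0],[0,-0.009,0,0,0,0,0],[0,-0.009,0,0,0,0,0],[0,0,0,0,0,0,0]]'
python3 - <<'E'
from h import *
f=grab('wrist','w5')
f=grab('top');cv2.imwrite('pics/t5.png',cv2.resize(f['color'][180:330,380:500],None,fx=4,fy=4))
E
```

```text
time_s: 10.32
ee_pos: [492.4, -407.4, 262.9]
ee_rot: [180.0, 0.1, 1.7]
force: [-1.2, -1.1, 6.7]
gripper_width: 23.8
```

View pics/t5.png

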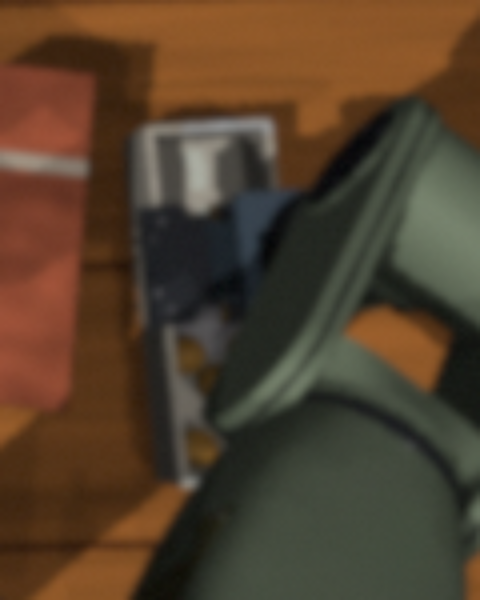

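View pics/w5.png

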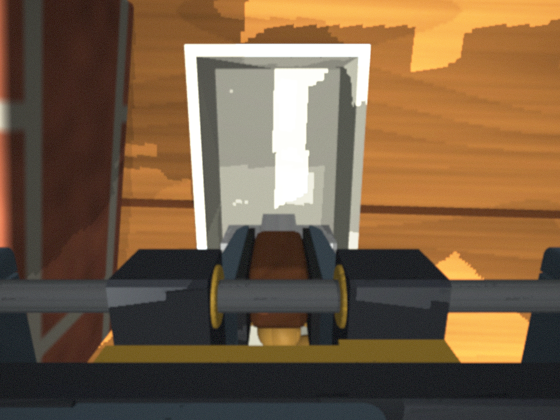

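```bash
python3 -m jog '[[0,-0.005,0,0,0,0,0],[0,-0.005,0,0,0,0,0],[0,-0.005,0,0,0,0,0],[0,-0.005,0,0,0,0,0],[0,-0.005,0,0,0,0,0],[0,-0.005,0,0,0,0,0],[0,0,0,0,0,0,0]]'
python3 -m jog '[[0,-0.005,0,0,0,0,0],[0,-0.005,0,0,0,0,0],[0,0,0,0,0,0,0]]'
python3 - <<'E'
from h import *
f=grab('wrist','w6')
f=grab('side');cv2.imwrite('pics/s6.png',cv2.resize(f['color'][120:260,240:440],None,fx=4,fy=4))
f=grab('top');cv2.imwrite('pics/t6.png',cv2.resize(f['color'][180:330,380:500],None,fx=4,fy=4))
E
```

```text
time_s: 11.3
ee_pos: [468.6, -408.2, 266.4]
ee_rot: [179.7, -1.2, 1.4]
force: [18.9, 4.8, 9.2]
gripper_width: 23.7
time_s: 11.68
ee_pos: [460.1, -408.5, 268.8]
ee_rot: [179.6, -1.6, 1.3]
force: [20.0, 7.9, 19.4]
gripper_width: 23.7
```

View pics/t6.png

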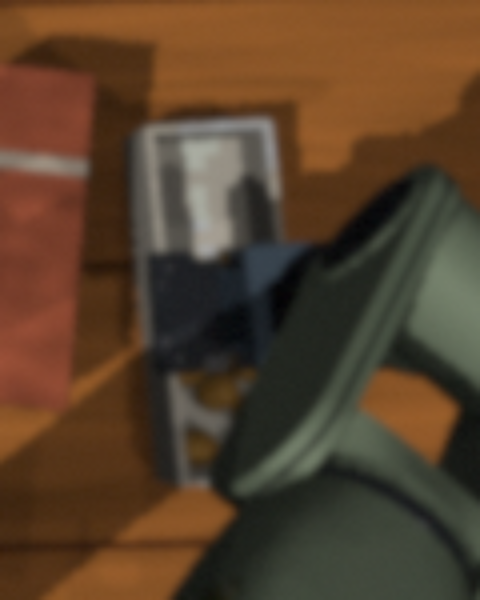

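View pics/s6.png

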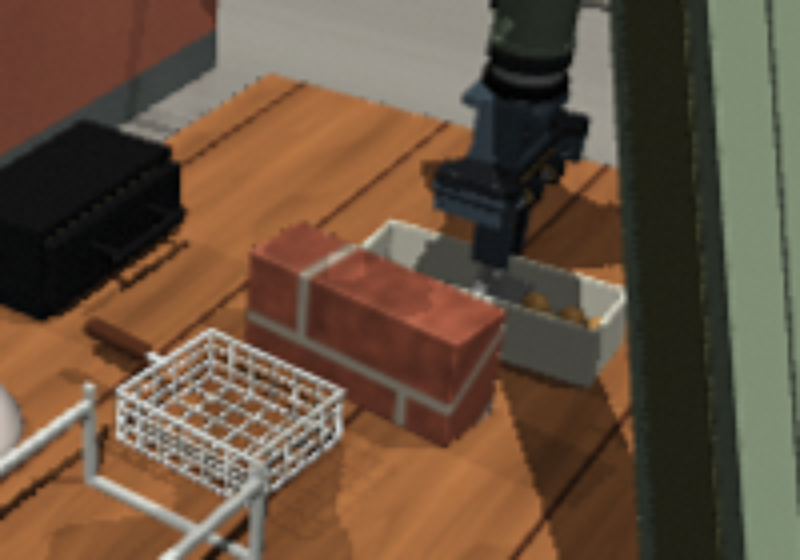

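```bash
python3 -m jog '[[0,0.004,0,0,0,0,0],[0,0.004,0,0,0,0,0],[0,0,0,0,0,0,0]]'
python3 - <<'E'
from h import *
f=grab('side');cv2.imwrite('pics/s7.png',cv2.resize(f['color'][160:220,340:410],None,fx=10,fy=10))
E
```

```text
time_s: 12.2
ee_pos: [465.0, -408.3, 267.8]
ee_rot: [179.7, -0.8, 1.5]
force: [9.1, 4.0, 22.4]
gripper_width: 24.3
```

View pics/s7.png

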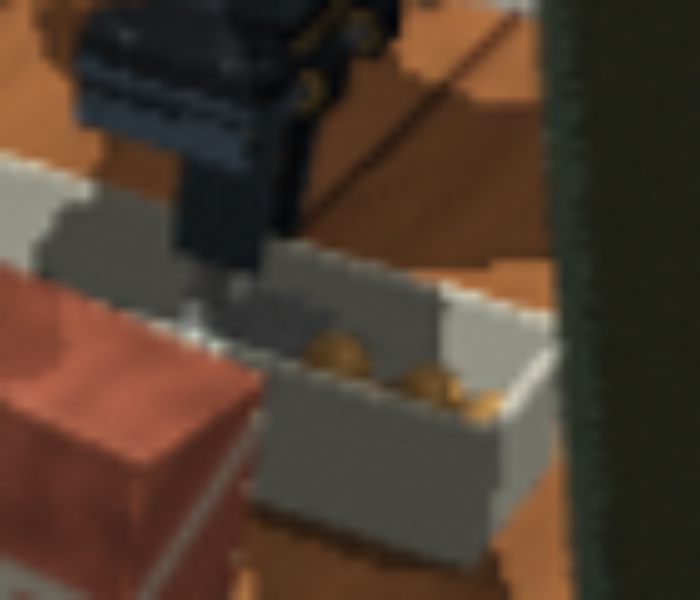

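```bash
python3 -m jog '[[0,0.003,0,-0.003,0,0,0],[0,0,0,-0.002,0,0,0],[0,0.0224,0,-0.0005,0,-0.0873,0],[0,0.0224,0,-0.0005,0,-0.0873,0],[0,0.0224,0,-0.0005,0,-0.0873,0],[0,0.0224,0,-0.0005,0,-0.0873,0],[0,0,0,0,0,0,0],[0,0,0,0,0,0,0]]' 60
python3 - <<'E'
from h import *
f=grab('wrist','w8')
f=grab('side');cv2.imwrite('pics/s8.png',cv2.resize(f['color'][160:220,340:410],None,fx=10,fy=10))
E
```

```text
time_s: 13.25
ee_pos: [552.2, -405.4, 256.7]
ee_rot: [-179.9, 20.1, 1.7]
force: [-0.4, -0.4, -3.4]
gripper_width: 23.8
```

View pics/s8.png

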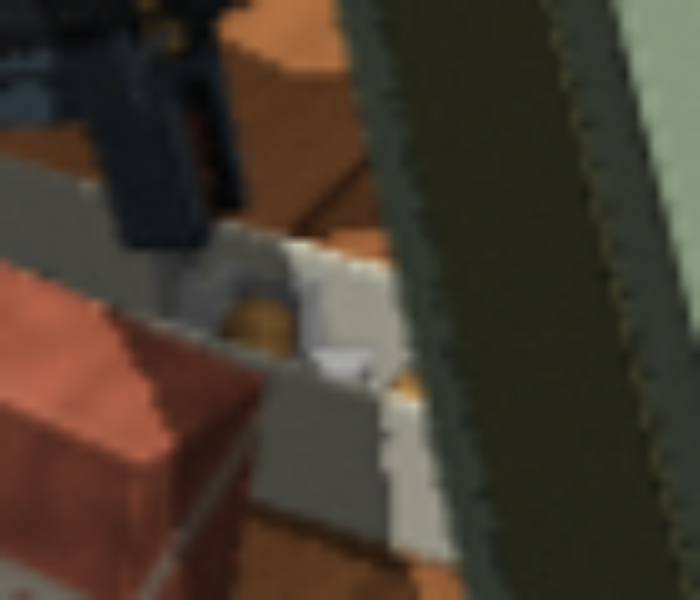

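View pics/w8.png

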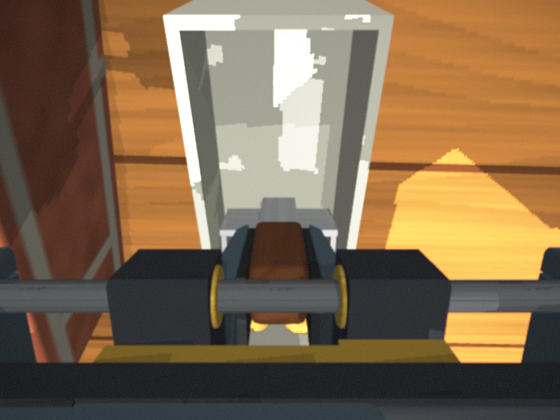

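```bash
python3 -m jog '[[0,-0.005,0,-0.014,0,0,0],[0,-0.0085,0,-0.0235,0,0,0],[0,-0.0085,0,-0.0235,0,0,0],[0,-0.0085,0,-0.0235,0,0,0],[0,-0.0085,0,-0.0235,0,0,0],[0,-0.0085,0,-0.0235,0,0,0],[0,-0.0085,0,-0.0235,0,0,0],[0,0,0,0,0,0,0],[0,0,0,0,0,0,0]]'
python3 - <<'E'
from h import *
f=grab('wrist','w9'); 
f=grab('side');cv2.imwrite('pics/s9.png',cv2.resize(f['color'][90:240,300:450],None,fx=4,fy=4))
f=grab('top');cv2.imwrite('pics/t9.png',cv2.resize(f['color'][180:330,380:500],None,fx=4,fy=4))
E
```

```text
time_s: 14.48
ee_pos: [553.2, -405.3, 422.1]
ee_rot: [-180.0, 20.0, 1.7]
force: [-0.9, 0.2, -2.4]
gripper_width: 23.8
```

View pics/s9.png

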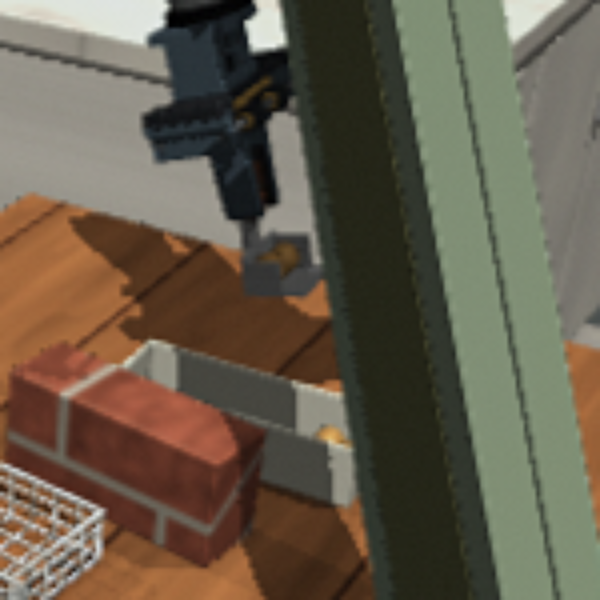

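View pics/t9.png

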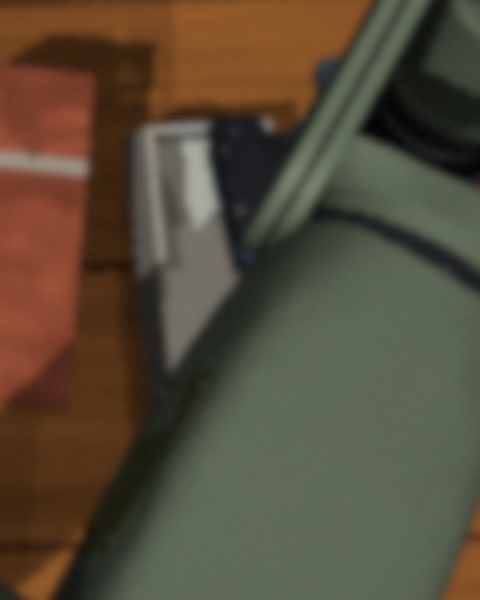

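View pics/w9.png

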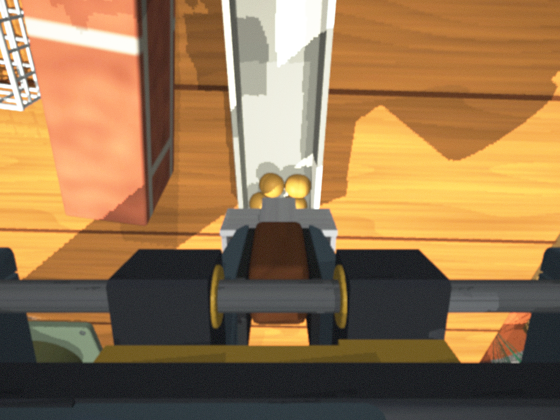

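```bash
python3 - <<'E'
from h import *
W=np.load('w3.npy');vis=np.ones(W.shape[:2],bool);vis[250:]=False
for W in (np.load('w1.npy'),np.load('w3.npy')):
    m=(W[...,0]>450)&(W[...,0]<720)&(W[...,1]>-215)&(W[...,1]<-30)&(W[...,2]>50)&(W[...,2]<60)&vis
    I=np.zeros((280,200),np.uint8)
    P=W[m]; I[(720-P[:,0]).astype(int).clip(0,279),(-30-P[:,1]).astype(int).clip(0,199)]=255
    cv2.imwrite('pics/b%d.png'%(len(P)),cv2.resize(I,None,fx=2,fy=2)); print(len(P))
f=grab('side');W=cloud(f)
m=(W[...,0]>450)&(W[...,0]<720)&(W[...,1]>-215)&(W[...,1]<-30)&(W[...,2]>48)&(W[...,2]<62)
P=W[m];I=np.zeros((280,200),np.uint8);I[(720-P[:,0]).astype(int).clip(0,279),(-30-P[:,1]).astype(int).clip(0,199)]=255
cv2.imwrite('pics/bside.png',cv2.resize(I,None,fx=2,fy=2))
E
ls pics
```

```text
3135
4751
b3135.png
b4751.png
bside.png
s1.png
s3.png
s6.png
s7.png
s8.png
s9.png
side0.png
t4.png
t5.png
t6.png
t9.png
top0.png
top0b.png
w1.png
w2.png
w3.png
w4.png
w5.png
w6.png
w8.png
w9.png
wrist0.png
```

Run:
```python
import cv2,numpy as np
cv2.imwrite('pics/ball.png',np.hstack([cv2.imread('pics/b3135.png'),cv2.imread('pics/b4751.png')]))
```

```text
(no output)
```

View pics/ball.png

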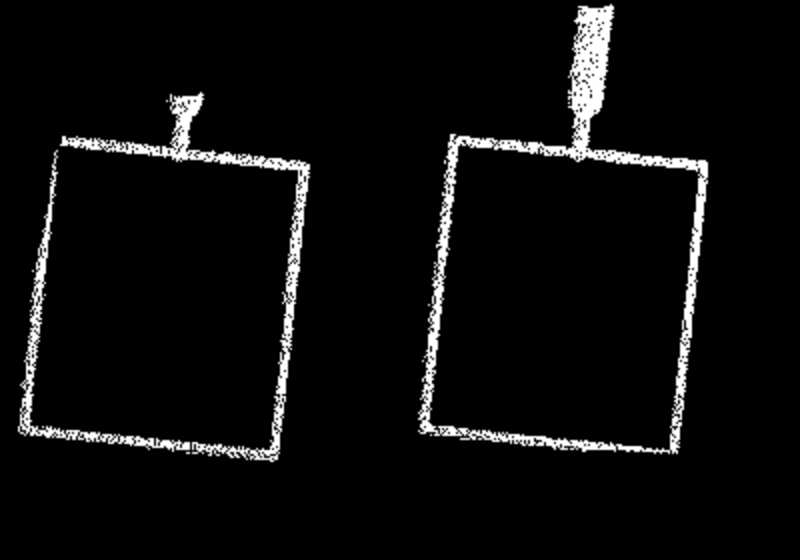

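```bash
python3 -m jog '[[0,0.0066,-0.0205,-0.0024,0,0,0],[0,0.0112,-0.0351,-0.0041,0,0,0],[0,0.015,-0.0468,-0.0055,0,0,0],[0,0.015,-0.0468,-0.0055,0,0,0],[0,0.015,-0.0468,-0.0055,0,0,0],[0,0.015,-0.0468,-0.0055,0,0,0],[0,0.0094,-0.0292,-0.0034,0,0,0],[0,0.0066,-0.0205,-0.0024,0,0,0],[0,0.012,0,0.033,0,0,0],[0,0.012,0,0.033,0,0,0],[0,0,0,0,0,0,0],[0,0,0,0,0,0,0]]'
python3 - <<'E'
from h import *
f=grab('wrist','w10'); W=cloud(f);np.save('w10.npy',W)
f=grab('side');cv2.imwrite('pics/s10.png',cv2.resize(f['color'][90:270,200:400],None,fx=4,fy=3.3))
E
```

```text
time_s: 16.18
ee_pos: [645.1, -110.1, 353.7]
ee_rot: [180.0, 19.9, 1.7]
force: [-0.3, 0.0, -2.1]
gripper_width: 23.9
```

View pics/s10.png

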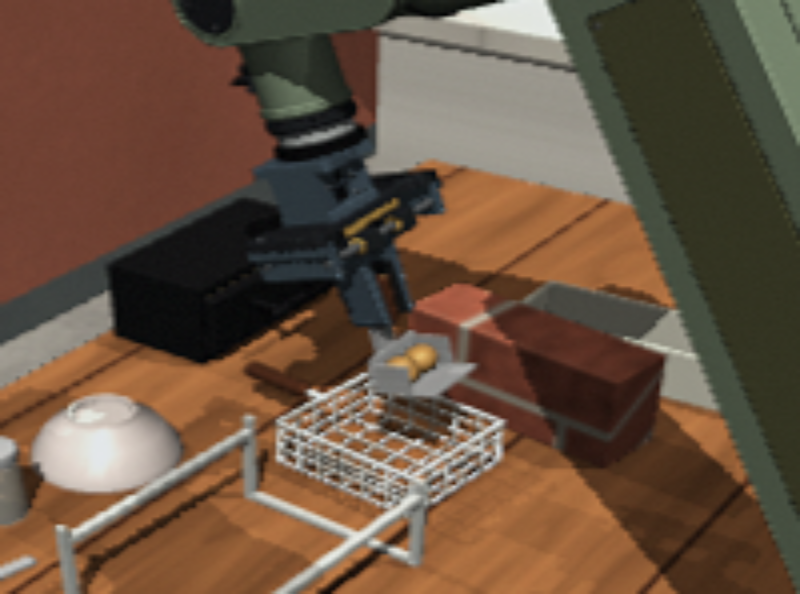

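View pics/w10.png

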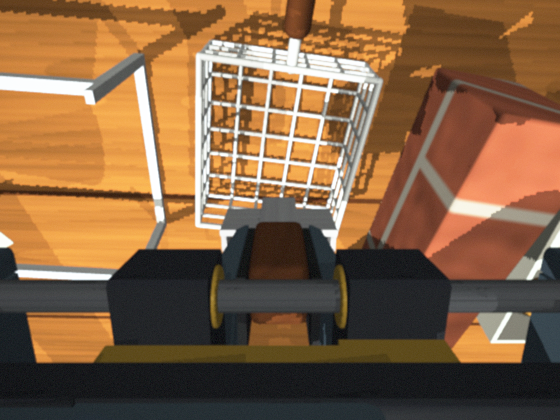

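```bash
python3 -m jog '[[0,0.0137,0,0.0376,0,0,0],[0,-0.0277,0,0.00225,0,0.162,0],[0,-0.0277,0,0.00225,0,0.162,0],[0,-0.0277,0,0.00225,0,0.162,0],[0,-0.0277,0,0.00225,0,0.162,0],[0,-0.0277,0,0.00225,0,0.162,0],[0,-0.0277,0,0.00225,0,0.162,0],[0,-0.0277,0,0.00225,0,0.162,0],[0,0,0,0,0,0,0],[0,0,0,0,0,0,0],[0,0,0,0,0,0,0]]'
python3 - <<'E'
from h import *
f=grab('wrist','w11')
f=grab('side');cv2.imwrite('pics/s11.png',cv2.resize(f['color'][90:270,200:400],None,fx=4,fy=3.3))
E
```

```text
time_s: 17.65
ee_pos: [492.5, -107.9, 291.8]
ee_rot: [-177.3, -35.7, 2.2]
force: [-0.1, -0.5, -2.4]
gripper_width: 23.9
```

View pics/s11.png

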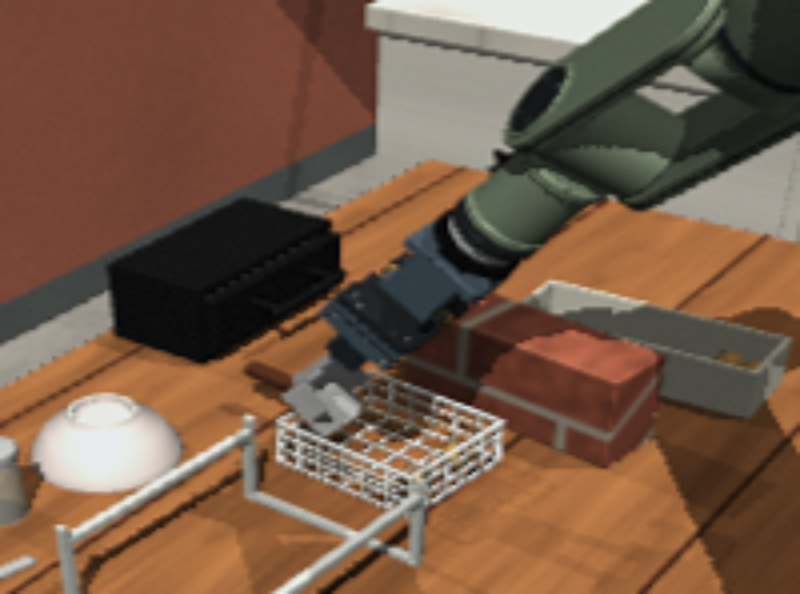

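View pics/w11.png

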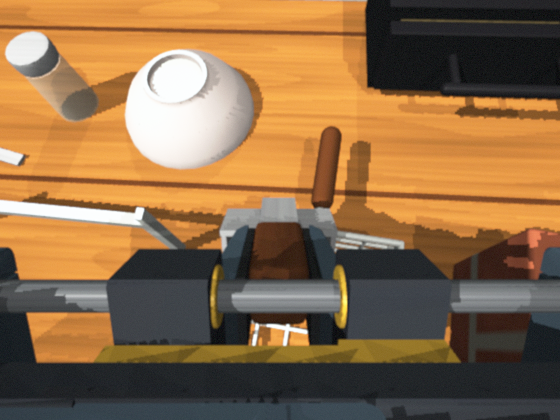

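```bash
cat >> h.py <<'E'
def slip(f=None,save=None):
    s=status.state(); f=f or grab('wrist',save)
    W=cloud(f); Rt=R.from_euler('xyz',s['ee_rot'],degrees=True).as_matrix()
    T=(W-s['ee_pos'])@Rt   # tool frame
    v=np.zeros(T.shape[:2],bool); v[185:248,225:255]=True; v[185:248,305:332]=True
    m=v&(abs(T[...,1])<40)&(abs(T[...,1])>16)&(T[...,0]>-30)&(T[...,0]<40)&(T[...,2]>205)&(T[...,2]<262)
    P=T[m]
    return P,T
E
python3 - <<'E'
from h import *
P,T=slip()
print(len(P))
for z in range(205,262,4):
    q=P[abs(P[:,2]-z)<2]
    if len(q)>3:print(z,len(q),np.round(np.percentile(q[:,0],[2,50,98]),1),np.round([q[:,1].min(),q[:,1].max()],1))
W=np.load('w4.npy');ep=np.array([570.85,-404.08,367.43]);Rt=R.from_euler('xyz',[180,0,1.734],degrees=True).as_matrix()
T=(W-ep)@Rt
v=np.zeros(T.shape[:2],bool); v[185:248,225:255]=True; v[185:248,305:332]=True
m=v&(abs(T[...,1])<40)&(abs(T[...,1])>16)&(T[...,0]>-30)&(T[...,0]<40)&(T[...,2]>205)&(T[...,2]<262)
P=T[m];print('before')
for z in range(205,262,4):
    q=P[abs(P[:,2]-z)<2]
    if len(q)>3:print(z,len(q),np.round(np.percentile(q[:,0],[2,50,98]),1),np.round([q[:,1].min(),q[:,1].max()],1))
E
```

```text
1270
221 149 [0.2 2.9 4.7] [-32.2  31.2]
225 130 [-8.   4.5  5.1] [-33.2  32.3]
229 155 [-6.3  5.   5.5] [-33.4  32.3]
233 147 [-7.1  5.3  5.9] [-33.9  32.8]
237 145 [-8.2  5.7  6.3] [-34.3  33.3]
241 145 [-8.3  6.1  6.8] [-34.9  34. ]
245 132 [-9.4  6.6  7.2] [-34.7  34.5]
249 116 [6.4 6.9 7.5] [-35.2  34.4]
253 117 [6.6 7.3 7.8] [-35.1  34.7]
257 32 [7.2 7.5 7.6] [-33.4  34.5]
before
221 20 [-6.3 -4.6 -3.8] [-32.5  31.6]
225 20 [-4.3 -4.1 -3.6] [-33.2  32. ]
229 22 [-4.6 -4.1 -3.6] [-33.4  32.6]
233 31 [-4.4 -4.1 -3.7] [-34.2  33.2]
237 32 [-4.6 -4.1 -3.7] [-34.7  33.7]
241 39 [-4.4 -4.1 -3.7] [-35.   34.5]
245 37 [-4.4 -4.1 -3.7] [-35.   34.3]
249 40 [-4.6 -4.1 -3.7] [-34.9  34.8]
253 80 [-4.5 -4.1 -3.6] [-35.1  34.6]
257 44 [-4.6 -4.1 -3.8] [-34.8  34.4]
```

Run:
```python
from h import *
s=status.state();print(s['ee_pos'],s['ee_rot'],s['qpos'].round(1))
f=grab('top');c=f['color'];cv2.imwrite('pics/t11.png',cv2.resize(c[180:320,290:480],None,fx=4,fy=4))
print([(round(r['p'],2),np.round(r['location']).tolist()) for r in vision.find_in('top','potato0')])
```

```text
[ 492.11865725 -107.82113317  291.33531292] [-177.26443954  -35.6386588     2.21445305] [-17.7  13.7 119.9  47.8  19.1  27.3]
[(0.68, [391.0, -431.0, 31.0]), (0.65, [369.0, -390.0, 30.0]), (0.36, [621.0, -85.0, 109.0])]
```

View pics/t11.png

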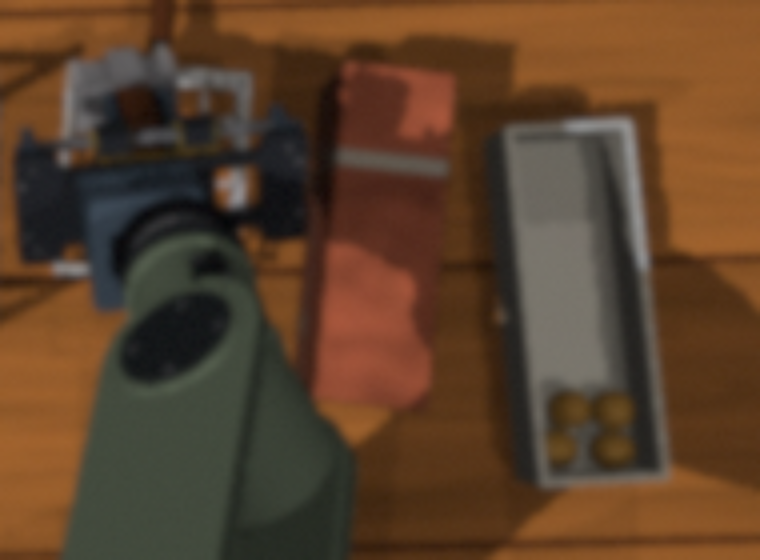

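```bash
python3 -m jog '[[0,0.029,0,-0.0406,0,0,0],[0,0.029,0,-0.0406,0,0,0],[0,0.0308,0,0.0028,0,-0.18,0],[0,0.0308,0,0.0028,0,-0.18,0],[0,0.0308,0,0.0028,0,-0.18,0],[0,0.0308,0,0.0028,0,-0.18,0],[0,0,0,0,0,0,0],[0,0,0,0,0,0,0]]'
python3 - <<'E'
from h import *
s=status.state();print(s['ee_pos'],s['ee_rot'],s['qpos'].round(1))
f=grab('wrist','w12')
f=grab('side');cv2.imwrite('pics/s12.png',cv2.resize(f['color'][90:270,200:400],None,fx=4,fy=3.3))
E
```

```text
time_s: 18.9
ee_pos: [608.0, -105.2, 421.8]
ee_rot: [-177.7, 5.5, 4.0]
force: [-0.6, -0.5, -2.1]
gripper_width: 23.9
[ 608.04674553 -105.23764689  421.78210678] [-177.73639307    5.52571679    3.98870716] [-11.1  23.   80.1   0.8  82.8  74.9]
```

View pics/s12.png

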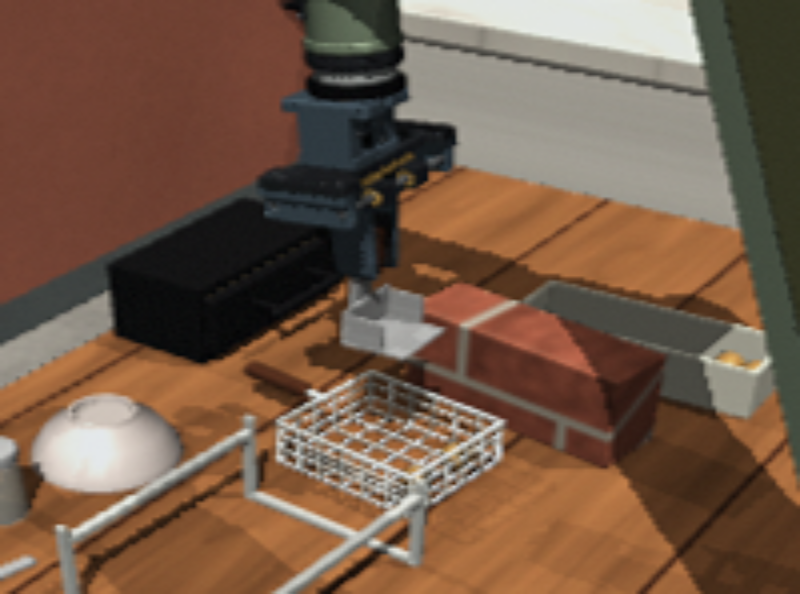

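View pics/w12.png

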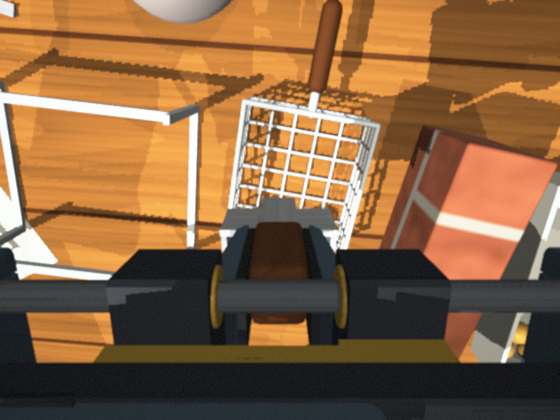

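```bash
cat >> h.py <<'E'
def to(pos,rpy):
    s=status.state();A=R.from_euler('xyz',s['ee_rot'],degrees=True);B=R.from_euler('xyz',rpy,degrees=True)
    rv=(A.inv()*B).as_rotvec(); d=np.array(pos)-s['ee_pos']
    print('turn first',rv.round(4),'then shift',(B.inv().apply(d)/1000).round(4),'len',np.linalg.norm(d).round(1))
E
python3 - <<'E'
from h import *
to([584.4,-404.3,400],[180,5.7,1.7])
E
```

```text
turn first [-0.0353 -0.0028  0.0394] then shift [-0.0294  0.2981  0.0258] len 300.7
```

```bash
python3 -m jog '[[0,0,0,0,-0.0353,-0.0028,0.0394],[0,-0.0049,0.0497,0.0043,0,0,0],[0,-0.0049,0.0497,0.0043,0,0,0],[0,-0.0049,0.0497,0.0043,0,0,0],[0,-0.0049,0.0497,0.0043,0,0,0],[0,-0.0049,0.0497,0.0043,0,0,0],[0,-0.0049,0.0497,0.0043,0,0,0],[0,0,0,0,0,0,0],[0,0,0,0,0,0,0]]'
python3 - <<'E'
from h import *
s=status.state();print(s['ee_pos'],s['ee_rot'])
to([584.4,-404.3,300],[180,5.7,1.7])
f=grab('wrist','w13'); W=cloud(f)
vis=np.ones(W.shape[:2],bool);vis[248:]=False
m=(W[...,0]>520)&(W[...,0]<600)&(W[...,1]>-480)&(W[...,1]<-350)&(W[...,2]>135)&(W[...,2]<185)&vis
Q=W[m]
for z in range(137,185,4):
    q=Q[abs(Q[:,2]-z)<2]
    if len(q)>3: print(z,len(q),np.round(np.percentile(q[:,0],[2,50,98]),1),q[:,1].min().round(1),q[:,1].max().round(1))
E
```

```text
time_s: 20.12
ee_pos: [584.9, -404.0, 400.2]
ee_rot: [-180.0, 5.7, 1.7]
force: [-0.2, 0.6, -2.6]
gripper_width: 23.7
[ 584.8812151  -404.00993013  400.22668103] [-179.97601879    5.72525275    1.67671074]
turn first [-0.0005  0.0004 -0.0004] then shift [0.0095 0.0003 0.0998] len 100.2
145 121 [566.  567.7 575.4] -438.7 -369.8
149 216 [566.1 567.9 575.6] -438.9 -369.3
153 225 [566.  567.8 575.5] -439.1 -369.4
157 239 [562.5 567.8 575.8] -439.1 -369.4
161 245 [564.2 567.8 575.6] -439.2 -369.2
165 269 [554.5 567.9 575.6] -438.8 -369.3
169 284 [556.  567.9 575.7] -439.2 -369.7
173 274 [556.2 567.9 575.6] -438.7 -369.3
177 306 [553.8 566.9 575.8] -439.5 -369.5
181 319 [562.5 566.7 575.6] -439.2 -369.4
```

View pics/w13.png

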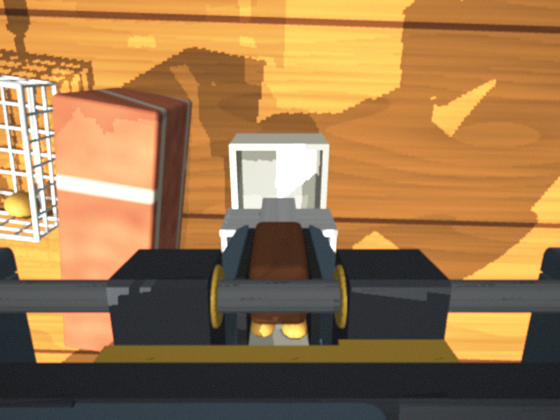

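```bash
python3 -m jog '[[0,0.0025,0.0003,0.0323,0,0,0],[0,0.0031,0,0.0323,0,0,0],[0,0.0031,0,0.0323,0,0,0],[0,0.0031,0,0.0323,0,0,0],[0,0,0,0.003,0,0,0],[0,0,0,0.002,0,0,0],[0,0,0,0,0,0,0]]';python3 -m jog '[[0,0,0,0.0015,0,0,0],[0,0,0,0,0,0,0]]';python3 -m jog '[[0,0,0,0.0015,0,0,0],[0,0,0,0,0,0,0]]'
```

```text
time_s: 21.05
ee_pos: [584.5, -404.5, 266.8]
ee_rot: [179.9, 5.6, 1.7]
force: [-0.4, 0.2, -2.4]
gripper_width: 23.7
time_s: 21.3
ee_pos: [583.9, -404.7, 263.8]
ee_rot: [180.0, 5.8, 1.7]
force: [-0.7, 0.5, -3.4]
gripper_width: 24.0
time_s: 21.55
ee_pos: [583.8, -404.7, 261.7]
ee_rot: [-180.0, 5.8, 1.7]
force: [-0.9, -0.7, -2.0]
gripper_width: 23.9
```

```bash
python3 -m jog '[[0,-0.01,0,0.001,0,0,0],[0,-0.01,0,0.001,0,0,0],[0,-0.01,0,0.001,0,0,0],[0,-0.01,0,0.001,0,0,0],[0,-0.01,0,0.001,0,0,0],[0,-0.01,0,0.001,0,0,0],[0,-0.01,0,0.001,0,0,0],[0,-0.01,0,0.001,0,0,0],[0,-0.01,0,0.001,0,0,0],[0,-0.005,0,0.0005,0,0,0]]';python3 -m jog '[[0,-0.005,0,0.0005,0,0,0],[0,-0.005,0,0.0005,0,0,0],[0,-0.005,0,0.0005,0,0,0],[0,-0.005,0,0.0005,0,0,0],[0,0,0,0,0,0,0]]'
```

```text
time_s: 22.8
ee_pos: [487.7, -407.6, 262.0]
ee_rot: [-180.0, 5.8, 1.7]
force: [-0.1, -0.1, -2.9]
gripper_width: 23.8
time_s: 23.42
ee_pos: [467.9, -408.1, 261.9]
ee_rot: [-180.0, 5.8, 1.7]
force: [0.3, -0.1, -3.2]
gripper_width: 24.0
```

```bash
python3 -m jog '[[0,-0.005,0,0.0005,0,0,0],[0,-0.004,0,0.0004,0,0,0],[0,0,0,0,0,0,0]]'
python3 - <<'E'
from h import *
f=grab('wrist','w14')
f=grab('side');cv2.imwrite('pics/s14.png',cv2.resize(f['color'][160:220,340:430],None,fx=8,fy=8))
E
```

```text
time_s: 23.8
ee_pos: [458.9, -408.4, 262.0]
ee_rot: [-180.0, 5.8, 1.7]
force: [-0.6, 0.1, -3.2]
gripper_width: 23.5
```

View pics/s14.png

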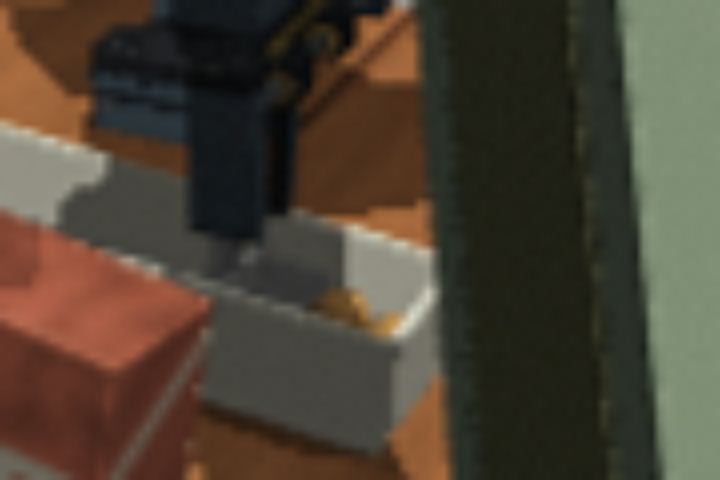

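```bash
python3 -m jog '[[0,-0.004,0,0.0004,0,0,0],[0,-0.004,0,0.0004,0,0,0],[0,0,0,0,0,0,0]]';python3 -m jog '[[0,-0.004,0,0.0004,0,0,0],[0,-0.004,0,0.0004,0,0,0],[0,0,0,0,0,0,0]]'
python3 - <<'E'
from h import *
f=grab('wrist','w15')
f=grab('side');cv2.imwrite('pics/s15.png',cv2.resize(f['color'][160:220,340:430],None,fx=8,fy=8))
E
```

```text
time_s: 24.28
ee_pos: [450.8, -408.6, 262.0]
ee_rot: [-180.0, 5.8, 1.7]
force: [-1.5, 0.2, -2.8]
gripper_width: 23.9
time_s: 24.65
ee_pos: [442.8, -408.9, 262.0]
ee_rot: [-180.0, 5.8, 1.7]
force: [-0.7, 0.6, -3.3]
gripper_width: 23.7
```

View pics/s15.png

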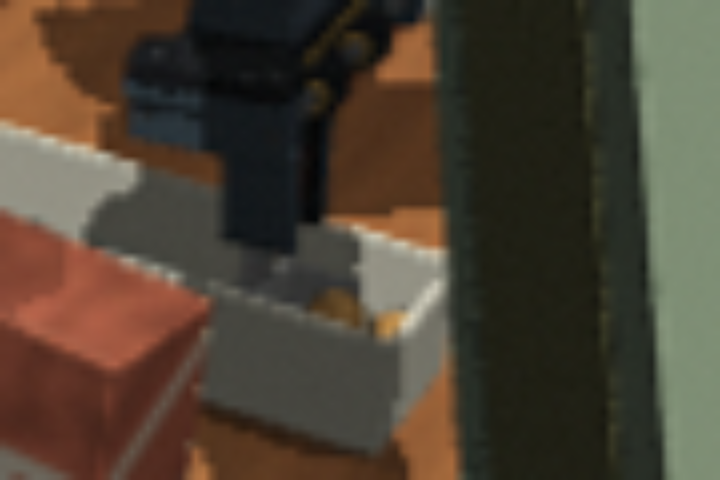

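View pics/w15.png

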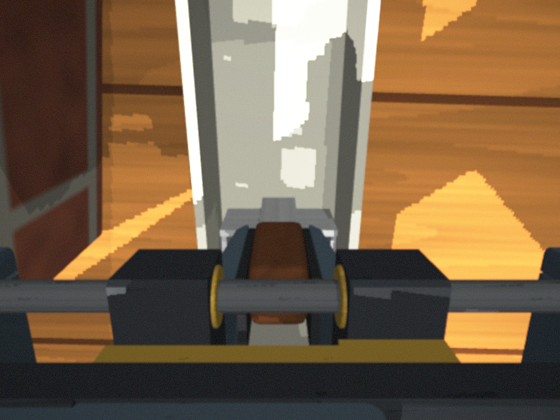

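```bash
python3 -m jog '[[0,-0.003,0,0.0003,0,0,0],[0,-0.003,0,0.0003,0,0,0],[0,0,0,0,0,0,0]]';python3 -m jog '[[0,-0.002,0,0.0002,0,0,0],[0,-0.002,0,0.0002,0,0,0],[0,0,0,0,0,0,0]]'
```

```text
time_s: 25.12
ee_pos: [436.8, -409.1, 262.0]
ee_rot: [-180.0, 5.8, 1.7]
force: [-0.5, -0.3, -3.3]
gripper_width: 23.7
time_s: 25.5
ee_pos: [432.9, -409.2, 262.0]
ee_rot: [-180.0, 5.8, 1.7]
force: [0.1, 0.9, -3.3]
gripper_width: 24.0
```

```bash
python3 -m jog '[[0,-0.002,0,0.0002,0,0,0],[0,-0.001,0,0,0,0,0],[0,0.0223,0,-0.0015,0,-0.0873,0],[0,0.0223,0,-0.0015,0,-0.0873,0],[0,0.0223,0,-0.0015,0,-0.0873,0],[0,0.0223,0,-0.0015,0,-0.0873,0],[0,0,0,0,0,0,0],[0,-0.0065,0,-0.0135,0,0,0],[0,0,0,0,0,0,0]]'
python3 - <<'E'
from h import *
f=grab('wrist','w16')
f=grab('side');cv2.imwrite('pics/s16.png',cv2.resize(f['color'][160:220,340:430],None,fx=8,fy=8))
E
```

```text
time_s: 26.62
ee_pos: [517.3, -407.2, 265.1]
ee_rot: [179.8, 25.6, 1.6]
force: [0.7, 0.1, -3.3]
gripper_width: 24.1
```

View pics/s16.png

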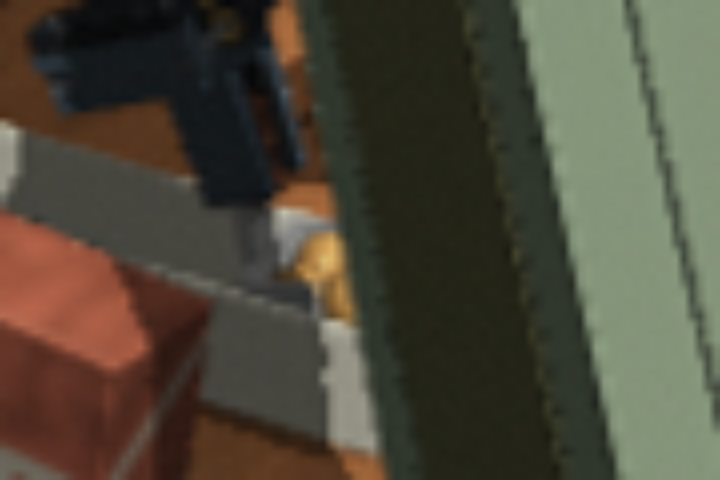

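View pics/w16.png

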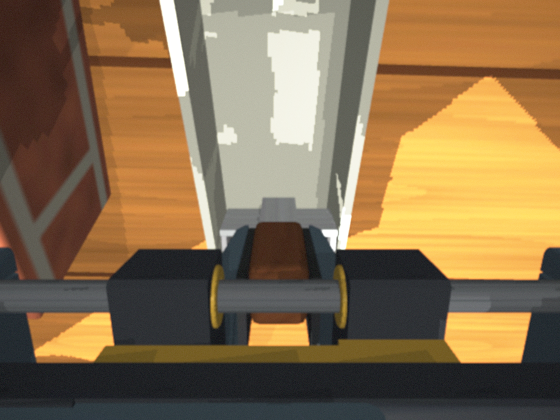

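```bash
python3 -m jog '[[0,-0.0065,0,-0.0135,0,0,0],[0,-0.0087,0,-0.018,0,0,0],[0,-0.0087,0,-0.018,0,0,0],[0,-0.0109,0,-0.0225,0,0,0],[0,-0.0109,0,-0.0225,0,0,0],[0,-0.0109,0,-0.0225,0,0,0],[0,-0.0109,0,-0.0225,0,0,0],[0,0,0,0,0,0,0],[0,0,0,0,0,0,0]]'
python3 - <<'E'
from h import *
f=grab('wrist','w17')
f=grab('side');cv2.imwrite('pics/s17.png',cv2.resize(f['color'][90:240,300:450],None,fx=4,fy=4))
s=status.state();print(s['ee_pos'],s['ee_rot'])
E
```

```text
time_s: 27.85
ee_pos: [517.5, -406.5, 416.8]
ee_rot: [-179.9, 25.8, 1.8]
force: [-0.5, -0.0, -4.2]
gripper_width: 24.0
[ 517.66926305 -406.54980096  416.08399899] [-179.88930436   25.90483089    1.78220787]
```

View pics/s17.png

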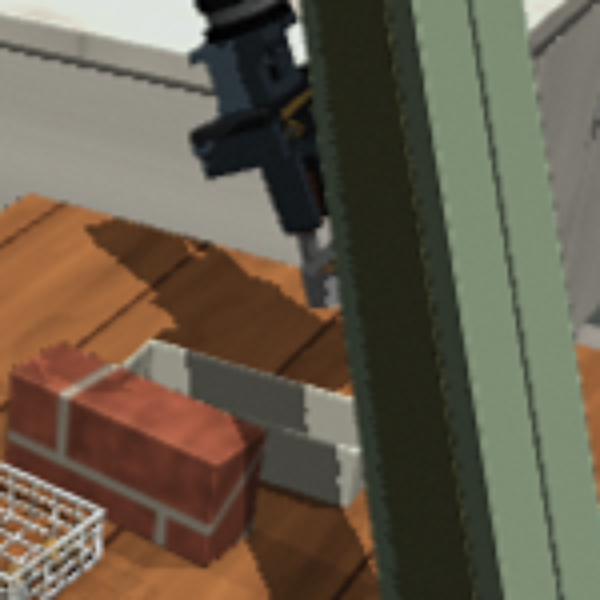

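View pics/w17.png

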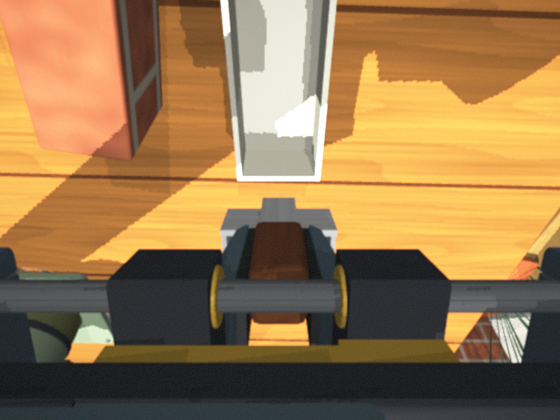

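Run:
```python
from h import *
to([657,-110,416],[180,25.9,1.8])
```

```text
turn first [-0.0021  0.0001 -0.0003] then shift [ 0.1337 -0.292  -0.0648] len 327.7
```

```bash
python3 -m jog '[[0,0.0053,-0.0117,-0.0026,0,0,0],[0,0.0107,-0.0234,-0.0052,0,0,0],[0,0.016,-0.035,-0.0078,0,0,0],[0,0.0187,-0.0409,-0.0091,0,0,0],[0,0.0187,-0.0409,-0.0091,0,0,0],[0,0.0187,-0.0409,-0.0091,0,0,0],[0,0.016,-0.035,-0.0078,0,0,0],[0,0.0134,-0.0292,-0.0065,0,0,0],[0,0.0107,-0.0234,-0.0052,0,0,0],[0,0.0053,-0.0117,-0.0026,0,0,0],[0,0,0,0,0,0,0]]'
python3 - <<'E'
from h import *
f=grab('side');cv2.imwrite('pics/s18.png',cv2.resize(f['color'][90:270,200:400],None,fx=4,fy=3.3))
to([657,-110,306],[180,25.9,1.8])
E
```

```text
time_s: 29.32
ee_pos: [657.6, -109.5, 417.7]
ee_rot: [180.0, 25.8, 1.8]
force: [-0.9, 0.3, -3.8]
gripper_width: 23.6
turn first [ 0.0003 -0.0011 -0.0013] then shift [ 0.0486 -0.0004  0.1007] len 111.8
```

View pics/s18.png

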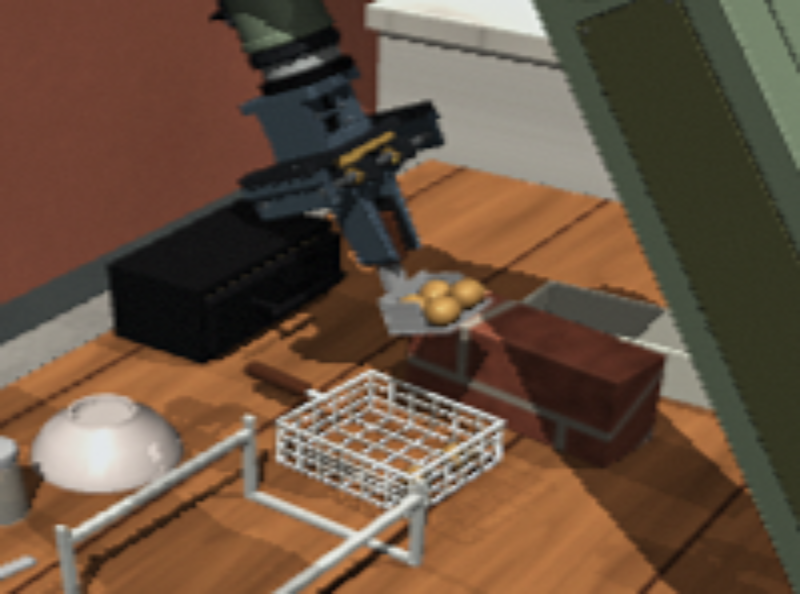

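```bash
python3 -m jog '[[0,0.018,0,0.0325,0,0,0],[0,0.018,0,0.0325,0,0,0],[0,0.018,0,0.0325,0,0,0],[0,0,0,0,0,0,0],[0,-0.0265,0,0.0021,0,0.155,0],[0,-0.0265,0,0.0021,0,0.155,0],[0,-0.0265,0,0.0021,0,0.155,0],[0,-0.0265,0,0.0021,0,0.155,0],[0,-0.0265,0,0.0021,0,0.155,0],[0,-0.0265,0,0.0021,0,0.155,0],[0,-0.0265,0,0.0021,0,0.155,0],[0,0,0,0,0,0,0]]'
python3 -m jog '[[0,0,0,0,0,0,0],[0,0,0,0,0,0,0]]'
python3 - <<'E'
from h import *
s=status.state();print(s['ee_pos'],s['ee_rot'])
f=grab('side');cv2.imwrite('pics/s19.png',cv2.resize(f['color'][90:270,200:400],None,fx=4,fy=3.3))
f=grab('wrist','w19')
E
```

```text
time_s: 30.88
ee_pos: [497.4, -112.3, 297.5]
ee_rot: [-178.7, -32.7, 1.9]
force: [-0.4, 0.1, -2.4]
gripper_width: 23.8
time_s: 31.12
ee_pos: [499.9, -112.2, 297.4]
ee_rot: [-178.9, -32.9, 2.1]
force: [-0.9, -0.2, -2.0]
gripper_width: 23.8
[ 499.88507066 -112.24071435  297.40297006] [-178.88507329  -32.8613333     2.0933645 ]
```

View pics/s19.png

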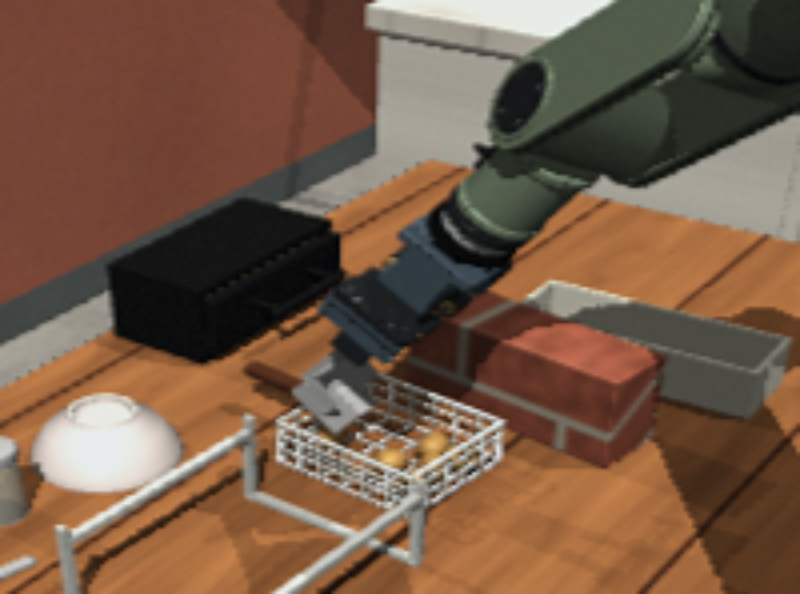

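```bash
python3 -m jog '[[0,0.029,0,-0.045,0,0,0],[0,0.0326,0,-0.0504,0,0,0],[0,0.0288,0,0.0024,0,-0.168,0],[0,0.0288,0,0.0024,0,-0.168,0],[0,0.0288,0,0.0024,0,-0.168,0],[0,0.0288,0,0.0024,0,-0.168,0],[0,0,0,0,0,0,0],[0,0,0,0,0,0,0]]'
python3 - <<'E'
from h import *
s=status.state();print(s['ee_pos'],s['ee_rot'])
f=grab('side');cv2.imwrite('pics/s20.png',cv2.resize(f['color'][90:270,200:400],None,fx=4,fy=3.3))
f=grab('wrist','w20')
P,T=slip()
for z in range(205,262,4):
    q=P[abs(P[:,2]-z)<2]
    if len(q)>3:print(z,len(q),np.round(np.percentile(q[:,0],[2,50,98]),1),np.round([q[:,1].min(),q[:,1].max()],1))
E
```

```text
time_s: 32.22
ee_pos: [608.8, -109.4, 436.4]
ee_rot: [-179.0, 5.6, 2.7]
force: [-0.2, 0.3, -1.4]
gripper_width: 23.5
[ 608.75111736 -109.35110103  436.37888218] [-179.02009658    5.62170287    2.72734168]
221 150 [0.5 3.2 5. ] [-32.2  31.3]
225 130 [-7.6  4.7  5.3] [-33.2  32.2]
229 155 [-6.5  5.2  5.8] [-33.1  32.2]
233 149 [-6.7  5.6  6.2] [-33.9  32.8]
237 144 [-7.6  6.   6.5] [-34.5  33.3]
241 146 [-7.5  6.4  6.8] [-34.9  33.9]
245 123 [-9.5  6.8  7.3] [-34.7  34.5]
249 120 [6.5 7.1 7.7] [-35.   34.5]
253 112 [7.1 7.5 8.1] [-35.1  34.3]
257 38 [7.4 7.7 7.8] [-34.   33.8]
```

View pics/s20.png

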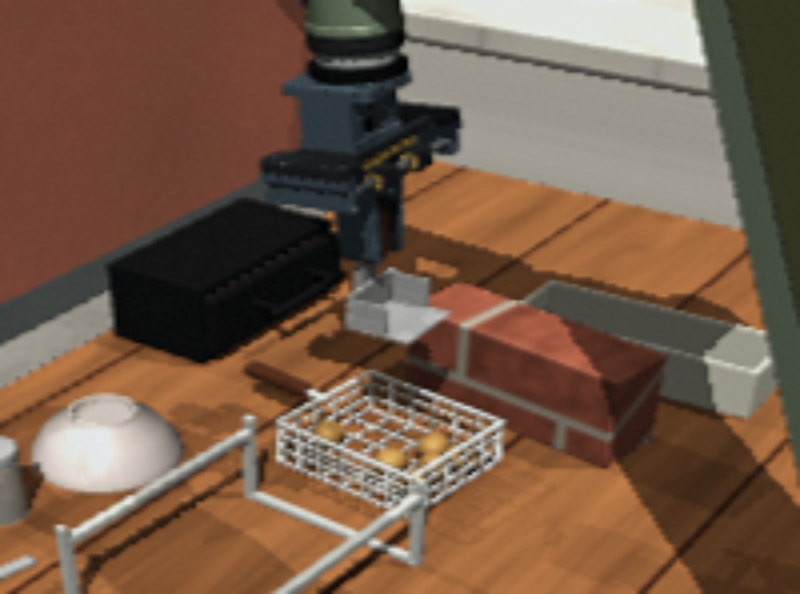

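View pics/w20.png

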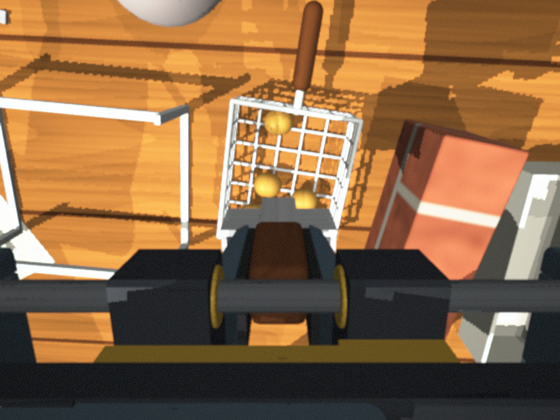

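Run:
```python
from h import *
to([563.9,-266.5,410],[180,5.7,-2.1])
```

```text
turn first [-0.0086 -0.0013  0.0834] then shift [-0.0353  0.1585  0.0312] len 165.4
```

```bash
python3 -m jog '[[0,0,0,0,-0.0086,-0.0013,0.0834],[0,-0.0088,0.0396,0.0078,0,0,0],[0,-0.0088,0.0396,0.0078,0,0,0],[0,-0.0088,0.0396,0.0078,0,0,0],[0,-0.0088,0.0396,0.0078,0,0,0],[0,0,0,0,0,0,0],[0,0,0,0,0,0,0]]'
python3 - <<'E'
from h import *
s=status.state();print(s['ee_pos'],s['ee_rot'])
f=grab('wrist','w21');W=cloud(f)
vis=np.ones(W.shape[:2],bool);vis[248:]=False
def sel(x0,x1,y0,y1,z0,z1):
    return W[(W[...,0]>x0)&(W[...,0]<x1)&(W[...,1]>y0)&(W[...,1]<y1)&(W[...,2]>z0)&(W[...,2]<z1)&vis]
P=sel(400,700,-330,-200,105,115);I=np.zeros((300,130),np.uint8)
r=cv2.minAreaRect(P[:,:2].astype(np.float32));print('brick',r,np.median(P[:,2]))
Q=sel(500,620,-330,-200,148,190)
for z in range(150,190,4):
    q=Q[abs(Q[:,2]-z)<2]
    if len(q)>3: print(z,np.round(np.percentile(q[:,0],[2,50,98]),1),q[:,1].min().round(1),q[:,1].max().round(1))
to([563.9,-266.5,367],[180,5.7,-2.1])
f=grab('top');cv2.imwrite('pics/t21.png',cv2.resize(f['color'][180:320,290:480],None,fx=4,fy=4))
print([(round(r['p'],2),np.round(r['location']).tolist()) for r in vision.find_in('top','potato0')])
E
```

```text
time_s: 33.25
ee_pos: [564.7, -266.1, 410.0]
ee_rot: [-180.0, 5.7, -2.1]
force: [0.2, 0.7, -2.3]
gripper_width: 23.6
[ 564.71795557 -266.08039258  409.96267099] [-179.97578494    5.72395726   -2.11097735]
brick ((578.43798828125, -270.98980712890625), (76.20219421386719, 106.2910385131836), 81.77560424804688) 109.62833982678478
154 [545.8 547.9 555.3] -299.7 -231.2
158 [545.7 548.  555.5] -299.9 -230.2
162 [545.6 547.9 555.6] -299.9 -230.3
166 [545.3 547.9 555.6] -299.6 -230.6
170 [534.1 547.9 555.4] -300.0 -230.0
174 [533.8 547.8 555.6] -299.9 -230.4
178 [536.3 547.9 555.5] -300.0 -230.4
182 [537.3 548.  555.5] -300.0 -230.2
186 [533.4 546.5 555.5] -300.1 -229.7
turn first [-0.0002  0.0005  0.0008] then shift [0.0032 0.0009 0.0429] len 43.0
[(0.61, [518.0, -75.0, 31.0]), (0.54, [539.0, -132.0, 30.0]), (0.53, [506.0, -135.0, 27.0]), (0.46, [554.0, -92.0, 30.0]), (0.43, [520.0, -108.0, 26.0]), (0.27, [770.0, 13.0, 41.0])]
```

View pics/t21.png

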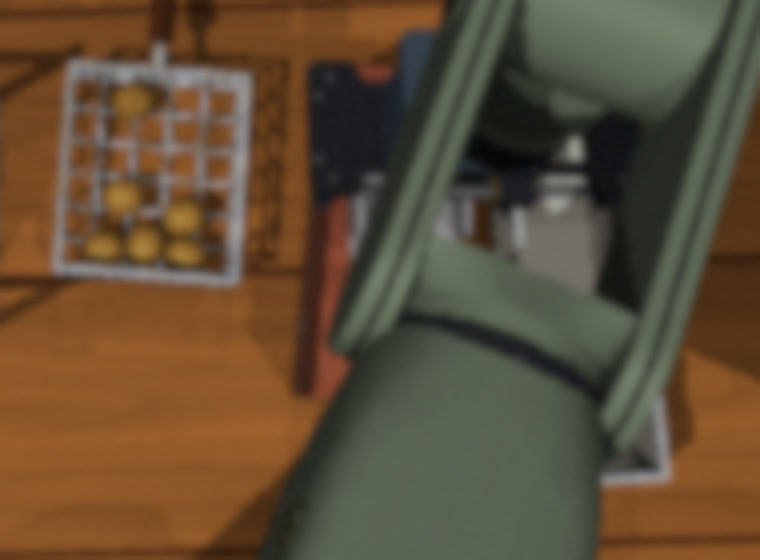

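View pics/w21.png

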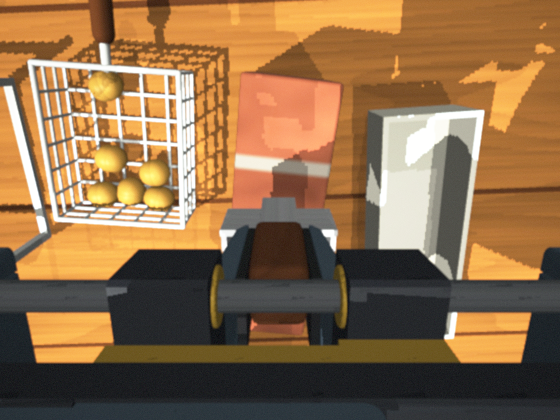

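```bash
python3 -m jog '[[0,0.002,0,0.02,0,0,0],[0,0.002,0,0.018,0,0,0],[0,0,0,0,0,0,0]]';python3 -m jog '[[0,0,0,0.002,0,0,0],[0,0,0,0.001,0,0,0],[0,0,0,0,0,0,0]]';python3 -m jog '[[0,0,0,0.001,0,0,0],[0,0,0,0,0,0,0]]'
```

```text
time_s: 33.78
ee_pos: [565.6, -265.3, 369.7]
ee_rot: [-179.9, 6.0, -2.0]
force: [0.3, 0.4, -2.6]
gripper_width: 23.7
time_s: 34.15
ee_pos: [565.3, -266.2, 368.5]
ee_rot: [180.0, 5.8, -2.1]
force: [-0.0, -0.6, -3.4]
gripper_width: 23.9
time_s: 34.4
ee_pos: [565.1, -266.3, 367.0]
ee_rot: [-180.0, 5.8, -2.1]
force: [-0.6, -0.4, -2.1]
gripper_width: 23.7
```

```bash
python3 -m jog '[[0,0,0,0.001,0,0,0],[0,0,0,0,0,0,0]]';python3 -m jog '[[0,0,0,0.0007,0,0,0],[0,0,0,0,0,0,0]]'
```

```text
time_s: 34.65
ee_pos: [565.0, -266.3, 365.9]
ee_rot: [-180.0, 5.8, -2.1]
force: [0.7, 1.0, -2.5]
gripper_width: 24.0
time_s: 34.9
ee_pos: [565.0, -266.3, 365.6]
ee_rot: [-180.0, 5.8, -2.1]
force: [-0.4, 0.6, 0.5]
gripper_width: 23.8
```

```bash
python3 -m jog '[[0.03,0,0,0,0,0,0],[0.06,0,0,0,0,0,0],[0.06,0,0,0,0,0,0],[0.06,0,0,0,0,0,0],[0.06,-0.003,0,-0.03,0,0,0],[0.06,-0.005,0,-0.05,0,0,0],[0.06,-0.005,0,-0.05,0,0,0],[0.06,0,0,0,0,0,0]]'
python3 - <<'E'
from h import *
s=status.state();print(s['ee_pos'],s['ee_rot'])
f=grab('wrist','w22')
f=grab('side','s22')
for l in ['scoop_grip','scoop_pan','kebab0_mid','rack']:
    print(l,[(round(r['p'],2),np.round(r['location']).tolist()) for r in vision.find_in('side',l)])
E
```

```text
time_s: 35.9
ee_pos: [565.2, -266.3, 500.9]
ee_rot: [179.8, 5.3, -2.1]
force: [0.0, -0.0, 0.0]
gripper_width: 60.1
[ 565.19266546 -266.27090776  500.93746927] [179.781673     5.29567988  -2.08439211]
scoop_grip [(0.81, [540.0, -258.0, 133.0])]
scoop_pan [(0.71, [539.0, -260.0, 135.0])]
kebab0_mid [(0.93, [547.0, 310.0, 14.0])]
rack [(0.57, [545.0, 142.0, 74.0])]
```

View pics/s22.png

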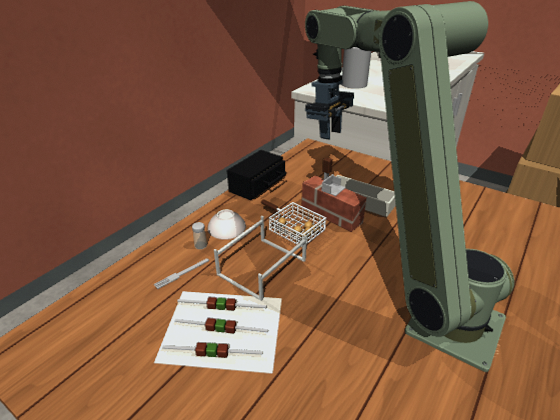

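View pics/w22.png

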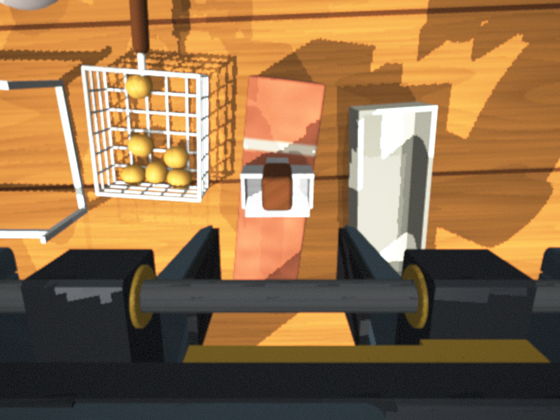

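Run:
```python
from h import *
to([450,230,520],[180,0,0])
```

```text
turn first [-0.0034  0.1044 -0.0359] then shift [-0.1153 -0.4963 -0.0258] len 510.2
```

```bash
python3 -m jog '[[0.06,0,0,0,-0.003,0.104,-0.036],[0.06,-0.0115,-0.0496,-0.0026,0,0,0],[0.06,-0.0115,-0.0496,-0.0026,0,0,0],[0.06,-0.0115,-0.0496,-0.0026,0,0,0],[0.06,-0.0115,-0.0496,-0.0026,0,0,0],[0.06,-0.0115,-0.0496,-0.0026,0,0,0],[0.06,-0.0115,-0.0496,-0.0026,0,0,0],[0.06,-0.0115,-0.0496,-0.0026,0,0,0],[0.06,-0.0115,-0.0496,-0.0026,0,0,0],[0.06,-0.0115,-0.0496,-0.0026,0,0,0],[0.06,-0.0115,-0.0496,-0.0026,0,0,0],[0.06,0,0,0,0,0,0]]'
python3 -m jog '[[0.06,0,0,0,0,0,0],[0.06,0,0,0,0,0,0]]'
python3 - <<'E'
from h import *
s=status.state();print(s['ee_pos'],s['ee_rot'],s['qpos'].round(1))
f=grab('wrist','w23');np.save('w23.npy',cloud(f))
for l in ['kebab0_mid','rack']:
    print(l,[(round(r['p'],2),np.round(r['location']).tolist()) for r in vision.find_in('wrist',l)])
E
```

```text
time_s: 37.7
ee_pos: [449.4, 232.3, 520.2]
ee_rot: [179.9, -0.0, 0.3]
force: [-0.7, -0.5, 0.1]
gripper_width: 60.0
time_s: 37.95
ee_pos: [450.5, 228.7, 520.8]
ee_rot: [179.9, -0.1, -0.1]
force: [-0.1, 0.5, 0.1]
gripper_width: 60.6
[450.46109592 228.65151525 520.8000074 ] [ 1.79900685e+02 -1.14984757e-01 -9.51562935e-02] [ 2.560e+01  8.900e+00  8.580e+01 -1.000e-01  8.520e+01  1.158e+02]
kebab0_mid [(0.73, [556.0, 308.0, 22.0])]
rack [(0.91, [534.0, 62.0, 56.0]), (0.4, [501.0, 364.0, 25.0])]
```

View pics/w23.png

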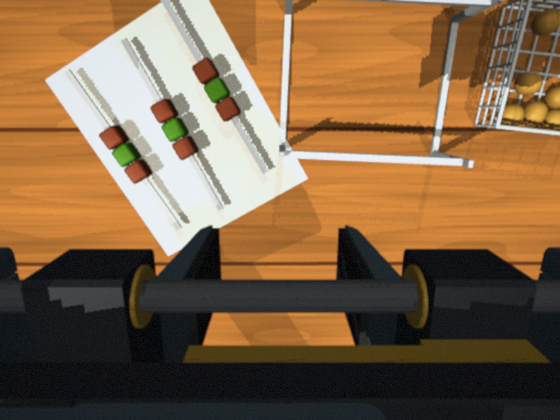

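```bash
cat >> h.py <<'E'
def kebs(W,vis,zlo=7,zhi=35,box=(380,720,180,480)):
    """food clusters and axis; returns list of (centre, yaw)"""
    m=(W[...,0]>box[0])&(W[...,0]<box[1])&(W[...,1]>box[2])&(W[...,1]<box[3])&(W[...,2]>zlo)&(W[...,2]<zhi)&vis
    m=m.astype(np.uint8); m=cv2.dilate(m,np.ones((3,3)))
    n,lab,st,_=cv2.connectedComponentsWithStats(m)
    out=[]
    for i in range(1,n):
        if st[i,4]<300: continue
        P=W[(lab==i)&(W[...,2]>zlo)&(W[...,2]<zhi)]
        F=P[P[:,2]>zhi-14]
        r=cv2.minAreaRect(P[:,:2].astype(np.float32)); k=cv2.minAreaRect(F[:,:2].astype(np.float32)) if len(F)>20 else None
        (vx,vy,_,_)=cv2.fitLine(P[:,:2].astype(np.float32),cv2.DIST_HUBER,0,.01,.01).ravel()
        print('n',len(P),'all',np.round(r[0],1),np.round(r[1],1),round(r[2],1),'food',len(F),k and (np.round(k[0],1),np.round(k[1],1),round(k[2],1)),'line yaw',np.degrees(np.arctan(vy/vx)).round(1),'z',np.round(np.percentile(F[:,2],[10,50,90]),1) if k else '')
E
python3 - <<'E'
from h import *
W=np.load('w23.npy');vis=np.ones(W.shape[:2],bool);vis[225:]=False
kebs(W,vis)
m=(W[...,0]>400)&(W[...,0]<720)&(W[...,1]>-20)&(W[...,1]<260)&(W[...,2]>78)&(W[...,2]<104)&vis
P=W[m];I=np.zeros((320,280),np.uint8)
I[(720-P[:,0]).astype(int),(260-P[:,1]).astype(int)]=np.where(P[:,2]>90,255,140)
cv2.imwrite('pics/rack23.png',cv2.resize(I,None,fx=2,fy=1.8,interpolation=0))
print(np.percentile(P[:,2],[5,50,95]))
E
```

```text
n 2200 all [549.3 307.4] [249.1  26.3] 29.9 food 1227 (array([549.6, 307.7]), array([79.4, 26. ]), 29.9) line yaw 29.7 z [23.5 25.2 26.6]
n 2176 all [500. 366.] [249.6  26.8] 26.7 food 1137 (array([499.7, 366. ]), array([79. , 26.5]), 27.2) line yaw 27.1 z [23.2 25.2 26.4]
n 1906 all [462.6 431.4] [199.5  25.8] 31.4 food 1082 (array([467. , 434.3]), array([79. , 25.8]), 31.0) line yaw 30.9 z [23.1 25.  26.4]
[79.88356606 84.70687161 94.43576961]
```

View pics/rack23.png

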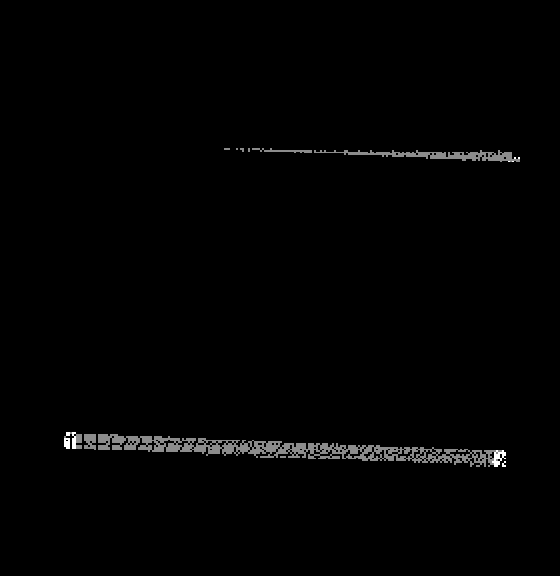

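Run:
```python
from h import *
to([549.5,307.5,300],[180,0,29.8])
```

```text
turn first [ 0.0018 -0.0022 -0.5218] then shift [ 0.1251 -0.0191  0.2211] len 254.8
```

```bash
python3 -m jog '[[0.045,0,0,0,0.0018,-0.0022,-0.1739],[0.045,0,0,0,0,0,-0.1739],[0.045,0,0,0,0,0,-0.174],[0.045,0.025,-0.0038,0.0442,0,0,0],[0.045,0.025,-0.0038,0.0442,0,0,0],[0.045,0.025,-0.0038,0.0442,0,0,0],[0.045,0.025,-0.0038,0.0442,0,0,0],[0.045,0.025,-0.0038,0.0442,0,0,0],[0.045,0,0,0,0,0,0],[0.045,0,0,0,0,0,0]]' 20
python3 - <<'E'
from h import *
to([549.5,307.5,194],[180,0,29.8])
f=grab('wrist','w24')
f=grab('top');W=cloud(f);kebs(W,np.ones(W.shape[:2],bool),zlo=9)
E
```

```text
time_s: 39.35
ee_pos: [549.3, 308.1, 301.4]
ee_rot: [-180.0, -0.1, 29.9]
force: [-1.1, 0.4, 0.1]
gripper_width: 45.1
turn first [-0.0003 -0.0016  0.0011] then shift [-1.000e-04  7.000e-04  1.074e-01] len 107.4
n 210 all [492.7 275.8] [123.4  29.6] 26.5 food 104 (array([530. , 295.9]), array([37.5, 24.9]), 30.1) line yaw 28.5 z [23.5 27.2 29.4]
```

View pics/w24.png

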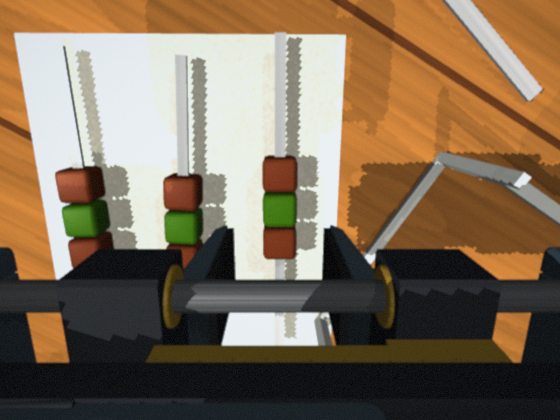

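```bash
python3 -m jog '[[0.045,0,0.0005,0.035,0,0,0],[0.045,0,0,0.035,0,0,0],[0.045,0,0,0.03,0,0,0],[0.045,0,0,0.006,0,0,0],[0.045,0,0,0,0,0,0],[0,0,0,0,0,0,0],[0,0,0,0,0,0,0],[0,0,0,0,0,0,0],[0,0,0,0,0,0,0],[0,0,0,0,0,0,0]]' 20
python3 -m jog '[[0,0,0,-0.02,0,0,0],[0,0,0,-0.03,0,0,0],[0,0,0,-0.05,0,0,0],[0,0,0,-0.05,0,0,0],[0,0,0,0,0,0,0]]'
python3 - <<'E'
from h import *
f=grab('wrist','w25')
f=grab('side','s25')
to([552.7,54,344],[180,0,-2.7])
E
```

```text
time_s: 40.7
ee_pos: [549.7, 308.4, 195.4]
ee_rot: [-180.0, -0.1, 29.9]
force: [-0.4, -0.5, 6.0]
gripper_width: 25.6
time_s: 41.32
ee_pos: [550.0, 308.6, 348.8]
ee_rot: [-180.0, -0.6, 29.9]
force: [-0.5, 0.2, -1.3]
gripper_width: 26.1
turn first [-4.00e-04  3.00e-04  5.69e-01] then shift [ 1.570e-02  2.536e-01 -1.000e-04] len 254.0
```

View pics/w25.png

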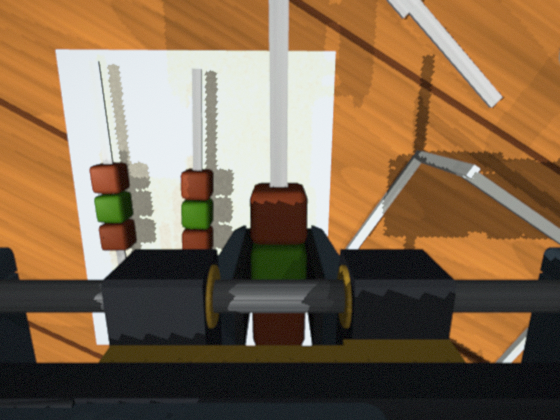

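View pics/s25.png

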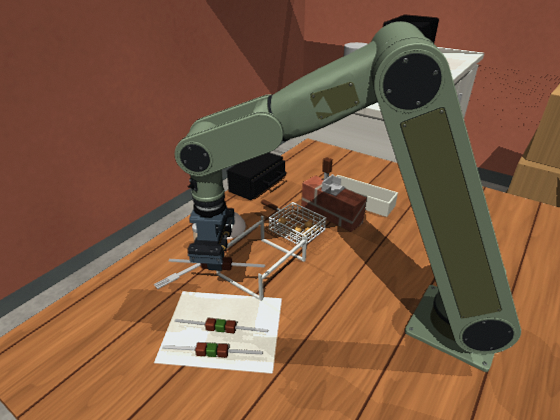

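```bash
python3 -m jog '[[0,0,0,0,0,0,0.142],[0,0,0,0,0,0,0.142],[0,0,0,0,0,0,0.142],[0,0,0,0,0,0,0.143],[0,0.002,0.03,0,0,0,0],[0,0.003,0.05,0,0,0,0],[0,0.003,0.05,0,0,0,0],[0,0.003,0.05,0,0,0,0],[0,0.003,0.045,0,0,0,0],[0,0.0017,0.0286,0,0,0,0],[0,0,0,0,0,0,0],[0,0,0,0,0,0,0]]'
python3 - <<'E'
from h import *
f=grab('wrist','w26');W=cloud(f)
s=status.state();print(s['ee_pos'],s['ee_rot'])
to([552.7,54,268.5],[180,0,-2.7])
P=W[:225][(W[:225,:,2]>78)&(W[:225,:,2]<104)]
# visible far rail
Q=P[(P[:,0]>600)&(P[:,0]<680)]
for y in range(-40,230,30):
    q=Q[abs(Q[:,1]-y)<4]
    if len(q):print(y,len(q),np.round([q[:,0].min(),q[:,0].max(),np.median(q[:,2])],1))
E
```

```text
time_s: 42.92
ee_pos: [552.8, 54.6, 342.7]
ee_rot: [-179.9, 0.1, -2.7]
force: [-0.2, -0.5, -1.0]
gripper_width: 26.2
[552.89675953  54.92531918 343.02984157] [-1.79951956e+02  1.03769469e-01 -2.65804727e+00]
turn first [-0.0008  0.0018  0.0007] then shift [-0.0002  0.0009  0.0745] len 74.5
20 168 [631.8 639.9  84.6]
80 175 [634.6 642.7  84.7]
110 172 [636.  644.1  84.6]
140 178 [637.3 645.5  84.6]
170 173 [638.8 647.   84.7]
200 176 [640.1 648.3  84.6]
```

View pics/w26.png

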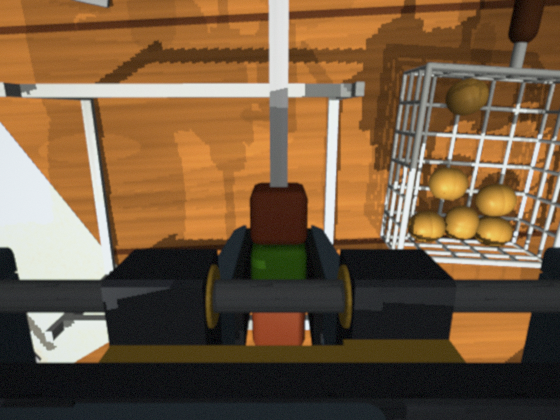

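```bash
python3 -m jog '[[0,0,0.0009,0.03,0,0,0],[0,0,0,0.03,0,0,0],[0,0,0,0.011,0,0,0],[0,0,0,0,0,0,0]]';python3 -m jog '[[0,0,0,0.002,0,0,0],[0,0,0,0,0,0,0]]';python3 -m jog '[[0,0,0,0.001,0,0,0],[0,0,0,0,0,0,0]]'
```

```text
time_s: 43.48
ee_pos: [553.0, 53.9, 272.6]
ee_rot: [-180.0, 0.1, -2.6]
force: [0.0, -0.5, -1.4]
gripper_width: 25.7
time_s: 43.72
ee_pos: [553.3, 53.4, 271.9]
ee_rot: [-180.0, -0.1, -2.7]
force: [-0.3, -0.3, -1.4]
gripper_width: 25.6
time_s: 43.98
ee_pos: [553.0, 53.2, 270.3]
ee_rot: [-180.0, -0.0, -2.7]
force: [0.1, 0.5, -1.4]
gripper_width: 25.9
```

```bash
python3 -m jog '[[0,0,0,0.001,0,0,0],[0,0,0,0,0,0,0]]';python3 -m jog '[[0,0,0,0.001,0,0,0],[0,0,0,0,0,0,0]]'
```

```text
time_s: 44.22
ee_pos: [553.1, 53.2, 269.1]
ee_rot: [-180.0, -0.0, -2.7]
force: [-0.2, -0.3, -1.2]
gripper_width: 26.2
time_s: 44.48
ee_pos: [553.0, 53.2, 268.9]
ee_rot: [-180.0, -0.1, -2.7]
force: [-2.2, -0.5, 4.4]
gripper_width: 25.7
```

Contact on the rails; release and back off, then go over kebab B.

```bash
python3 -m jog '[[0.03,0,0,0,0,0,0],[0.04,0,0,0,0,0,0],[0.04,0,0,0,0,0,0],[0.04,0,0,0,0,0,0],[0.04,0,0,-0.04,0,0,0],[0.04,0,0,-0.05,0,0,0],[0.04,0,0,-0.05,0,0,0],[0.04,0,0,0,0,0,0]]'
python3 - <<'E'
from h import *
f=grab('side','s27')
to([500,366,300],[180,0,27])
f=grab('wrist','w27')
E
```

```text
time_s: 45.48
ee_pos: [553.7, 53.2, 412.5]
ee_rot: [-179.9, -0.6, -2.7]
force: [0.0, 0.9, -0.8]
gripper_width: 40.3
turn first [ 0.     -0.0044 -0.5183] then shift [ 0.0947 -0.3028  0.1098] len 335.7
```

View pics/w27.png

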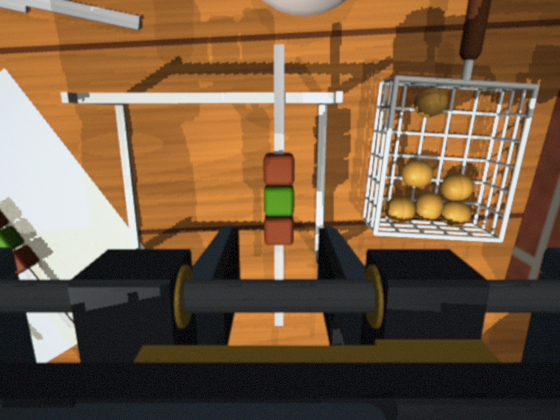

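View pics/s27.png

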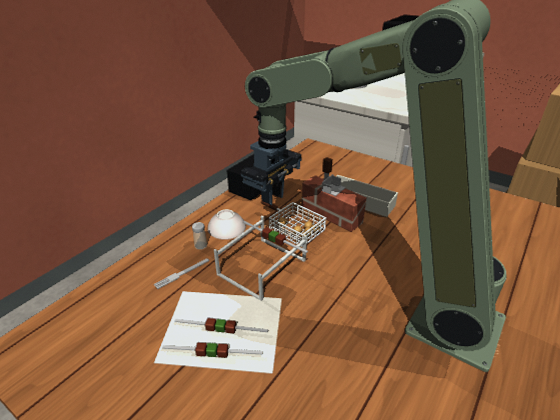

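Run:
```python
from h import *
to([437.6,334.2,410],[180,0,27])
```

```text
turn first [-5.000e-04 -3.000e-04 -5.183e-01] then shift [ 0.025  -0.3027 -0.0021] len 303.7
```

```bash
python3 -m jog '[[0.04,0,0,0,0,0,-0.173],[0.04,0,0,0,0,0,-0.173],[0.04,0,0,0,0,0,-0.172],[0.04,0.0042,-0.0505,0,0,0,0],[0.04,0.0042,-0.0505,0,0,0,0],[0.04,0.0042,-0.0505,0,0,0,0],[0.04,0.0042,-0.0505,0,0,0,0],[0.04,0.0042,-0.0505,0,0,0,0],[0.04,0.004,-0.0502,0,0,0,0],[0.04,0,0,0,0,0,0],[0.04,0,0,0,0,0,0]]'
python3 - <<'E'
from h import *
s=status.state();print(s['ee_pos'],s['ee_rot'])
f=grab('wrist','w28');W=cloud(f);np.save('w28.npy',W)
vis=np.ones(W.shape[:2],bool);vis[225:]=False
kebs(W,vis)
E
```

```text
time_s: 46.95
ee_pos: [437.9, 333.9, 406.6]
ee_rot: [180.0, 0.2, 27.0]
force: [-0.2, -0.7, 0.6]
gripper_width: 40.0
[437.86295103 333.93461087 406.61058041] [1.79953974e+02 1.57747909e-01 2.70083573e+01]
n 3150 all [492.1 362.2] [222.3  25.4] 26.5 food 2011 (array([500.3, 366.3]), array([78.5, 25.4]), 26.5) line yaw 27.1 z [23.5 25.2 26.4]
n 3228 all [462.  432.1] [198.6  26.5] 31.1 food 2043 (array([467., 435.]), array([79.2, 26.1]), 31.2) line yaw 31.0 z [23.3 25.2 26.4]
n 226 all [640.9 219.1] [11.4 13.2] 47.8 food 118 (array([643.1, 217.7]), array([11.2,  6.7]), 41.2) line yaw 35.6 z [22.9 28.9 34.3]
```

View pics/w28.png

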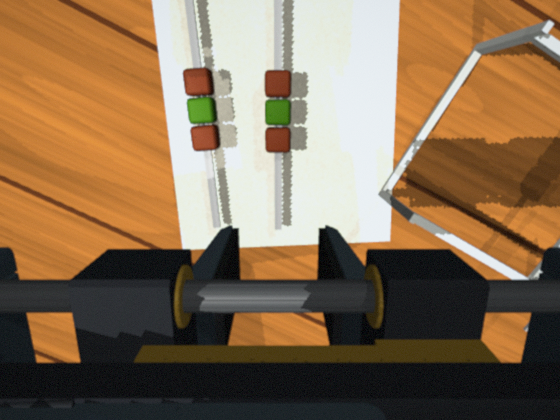

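Run:
```python
import cv2,numpy as np
a=cv2.imread('pics/w28.png')[0:230,170:310]; b=cv2.imread('pics/w24.png')[30:260,30:310]; 
cv2.imwrite('pics/z28.png',cv2.resize(a,None,fx=2.6,fy=2.6)); cv2.imwrite('pics/z24.png',cv2.resize(b,None,fx=2.6,fy=2.6))
W=np.load('w28.npy')
c=np.array
for name,(x,y),yaw in (('B',(500.3,366.3),26.8),('C',(467,435),31)):
    u=c([np.cos(np.radians(yaw)),np.sin(np.radians(yaw))]);n=c([-u[1],u[0]])
    d=W[:225,:,:2]-c([x,y]);s=d@u;t=d@n;z=W[:225,:,2]
    for lo,hi in((50,65),(65,90),(-60,-45),(-75,-60)):
        m=(s>lo)&(s<hi)&(abs(t)<14)
        h=[(round(float(k),0),round(float(np.nanmedian(z[m&(abs(t-k)<.5)])),1)) for k in range(-8,9)if (m&(abs(t-k)<.5)).any()]
        print(name,lo,h)
```

```text
B 50 [(-8.0, 0.4), (-7.0, 0.4), (-6.0, 0.4), (-5.0, 0.2), (-4.0, 0.5), (-3.0, 14.3), (-2.0, 14.2), (-1.0, 14.1), (0.0, 14.4), (1.0, 14.3), (2.0, 14.0), (3.0, 14.4), (4.0, 14.3), (5.0, 0.0), (6.0, 0.7), (7.0, 0.7), (8.0, -0.1)]
B 65 [(-8.0, 0.4), (-7.0, 0.0), (-6.0, 0.3), (-5.0, 0.6), (-4.0, 0.2), (-3.0, 14.2), (-2.0, 14.2), (-1.0, 14.3), (0.0, 14.5), (1.0, 14.3), (2.0, 13.9), (3.0, 14.0), (4.0, 14.4), (5.0, 0.3), (6.0, -0.2), (7.0, 0.7), (8.0, 0.1)]
B -60 [(-8.0, -0.1), (-7.0, 0.3), (-6.0, 0.5), (-5.0, 0.6), (-4.0, 14.2), (-3.0, 14.6), (-2.0, 14.6), (-1.0, 14.0), (0.0, 14.5), (1.0, 13.9), (2.0, 14.3), (3.0, 14.4), (4.0, 14.0), (5.0, 0.1), (6.0, -0.5), (7.0, 0.8), (8.0, -0.1)]
B -75 [(-8.0, 0.5), (-7.0, 0.6), (-6.0, 0.7), (-5.0, 0.6), (-4.0, 13.6), (-3.0, 14.5), (-2.0, 14.2), (-1.0, 14.7), (0.0, 14.4), (1.0, 13.7), (2.0, 14.1), (3.0, 14.1), (4.0, 0.7), (5.0, -0.0), (6.0, 0.1), (7.0, 0.1), (8.0, 0.5)]
C 50 [(-8.0, 0.4), (-7.0, 0.0), (-6.0, 0.6), (-5.0, 0.5), (-4.0, 1.8), (-3.0, 12.9), (-2.0, 12.9), (-1.0, 14.2), (0.0, 13.6), (1.0, 14.1), (2.0, 14.2), (3.0, 14.2), (4.0, 13.9), (7.0, 0.6), (8.0, 0.4)]
C 65 [(-8.0, 0.3), (-7.0, 0.0), (-6.0, 0.4), (-5.0, 0.3), (-4.0, 1.3), (-3.0, 7.7), (-2.0, 13.2), (-1.0, 14.3), (0.0, 14.4), (1.0, 14.3), (2.0, 14.2), (3.0, 14.1), (4.0, 13.7), (7.0, 0.8), (8.0, 0.3)]
C -60 [(-8.0, 0.2), (-7.0, 0.3), (-6.0, 0.1), (-5.0, 0.5), (-4.0, 12.0), (-3.0, 7.9), (-2.0, 13.0), (-1.0, 14.2), (0.0, 14.2), (1.0, 14.5), (2.0, 13.7), (3.0, 13.6), (4.0, 13.9), (7.0, 0.2), (8.0, 0.1)]
C -75 [(-8.0, 0.3), (-7.0, 0.3), (-6.0, 0.2), (-5.0, 0.6), (-4.0, 10.9), (-3.0, 12.8), (-2.0, 12.7), (-1.0, 14.0), (0.0, 13.8), (1.0, 13.9), (2.0, 14.2), (3.0, 14.3), (4.0, 14.0), (7.0, 0.7), (8.0, 0.3)]
```

View pics/z28.png

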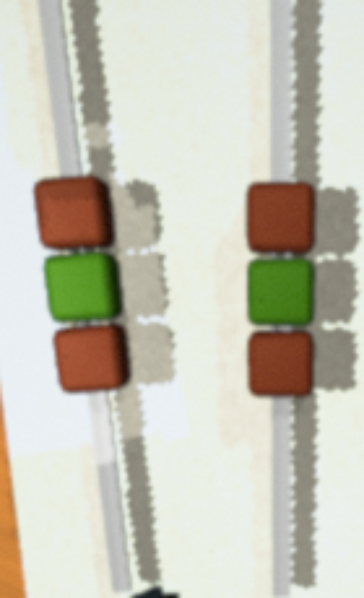

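View pics/z24.png

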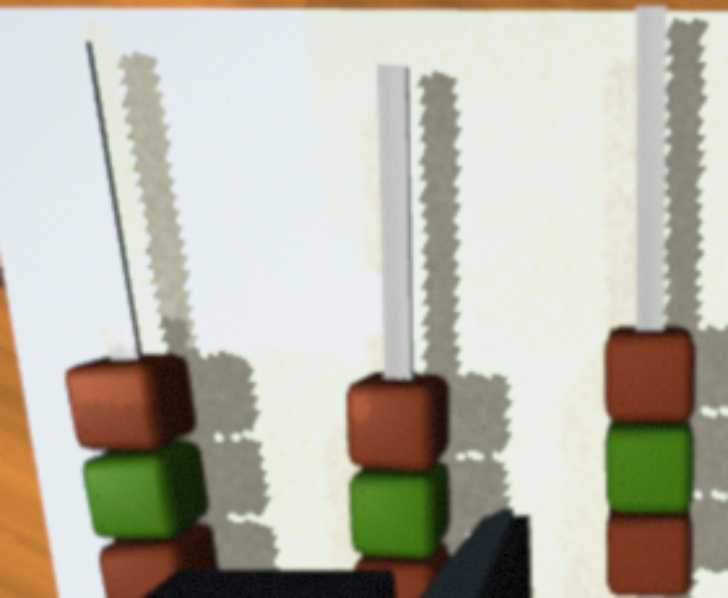

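Run:
```python
from h import *
to([500.3,366.3,195],[180,0,26.8])
```

```text
turn first [0.0006 0.002  0.0025] then shift [ 0.0703 -0.0013  0.212 ] len 223.4
```

```bash
python3 -m jog '[[0.045,0.035,-0.0007,0.03,0,0,0.0025],[0.045,0.0353,-0.0006,0.03,0,0,0],[0.045,0,0,0.05,0,0,0],[0.045,0,0,0.05,0,0,0],[0.045,0,0,0.04,0,0,0],[0.045,0,0,0.012,0,0,0],[0.045,0,0,0,0,0,0]]'
python3 -m jog '[[0,0,0,0,0,0,0],[0,0,0,0,0,0,0],[0,0,0,0,0,0,0],[0,0,0,0,0,0,0],[0,0,0,0,0,0,0]]' 20
python3 -m jog '[[0,0,0,-0.02,0,0,0],[0,0,0,-0.03,0,0,0],[0,0,0,-0.05,0,0,0],[0,0,0,-0.05,0,0,0],[0,0,0,0,0,0,0],[0,0,0,0,0,0,0]]'
python3 - <<'E'
from h import *
f=grab('wrist','w29')
to([555.5,113.9,345],[180,0,-2.7])
E
```

```text
time_s: 47.88
ee_pos: [500.7, 366.7, 196.2]
ee_rot: [-180.0, 0.0, 26.8]
force: [-1.0, 0.9, 0.3]
gripper_width: 44.6
time_s: 48.5
ee_pos: [500.5, 367.6, 197.9]
ee_rot: [-180.0, -0.2, 26.9]
force: [-0.7, -0.3, 5.7]
gripper_width: 26.0
time_s: 49.25
ee_pos: [499.5, 367.1, 345.6]
ee_rot: [-180.0, 0.1, 26.8]
force: [0.0, -1.3, -1.2]
gripper_width: 26.0
turn first [0.0008 0.0028 0.5156] then shift [ 0.0679  0.2502 -0.0003] len 259.2
```

View pics/w29.png

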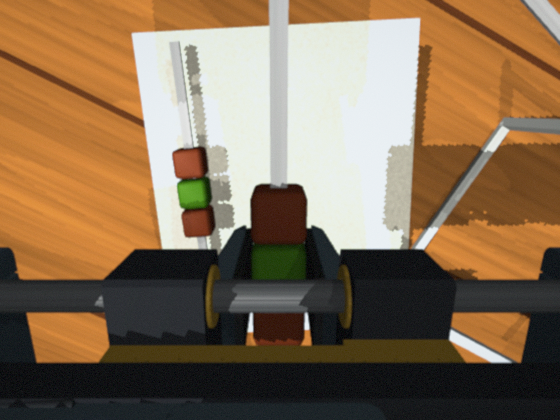

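```bash
python3 -m jog '[[0,0,0,0,0,0,0.129],[0,0,0,0,0,0,0.129],[0,0,0,0,0,0,0.129],[0,0,0,0,0,0,0.1286],[0,0.009,0.033,0,0,0,0],[0,0.0136,0.05,0,0,0,0],[0,0.0136,0.05,0,0,0,0],[0,0.0136,0.05,0,0,0,0],[0,0.0109,0.04,0,0,0,0],[0,0.0072,0.0272,0,0,0,0],[0,0,0,0,0,0,0],[0,0,0,0,0,0,0]]'
python3 - <<'E'
from h import *
s=status.state();print(s['ee_pos'],s['ee_rot'])
f=grab('wrist','w30')
to([555.5,113.9,275],[180,0,-2.7])
E
```

```text
time_s: 50.8
ee_pos: [555.8, 114.6, 344.9]
ee_rot: [-180.0, 0.1, -2.7]
force: [0.0, 0.3, -1.5]
gripper_width: 26.0
[555.79897093 114.58661873 344.88108264] [-1.79964816e+02  1.34193223e-01 -2.70775442e+00]
turn first [-0.0007  0.0018  0.0006] then shift [-0.0002  0.001   0.0702] len 70.2
```

View pics/w30.png

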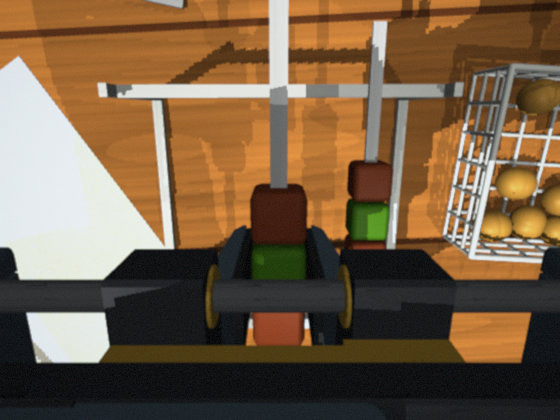

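```bash
python3 -m jog '[[0,0,0.0005,0.03,0,0,0],[0,0,0,0.03,0,0,0],[0,0,0,0.01,0,0,0],[0,0,0,0.002,0,0,0],[0,0,0,0,0,0,0]]';python3 -m jog '[[0,0,0,0.001,0,0,0],[0,0,0,0,0,0,0]]';python3 -m jog '[[0,0,0,0.001,0,0,0],[0,0,0,0,0,0,0]]';python3 -m jog '[[0,0,0,0.001,0,0,0],[0,0,0,0,0,0,0]]'
```

```text
time_s: 51.48
ee_pos: [556.4, 114.1, 275.0]
ee_rot: [-179.9, -0.1, -2.7]
force: [0.0, -0.0, -0.3]
gripper_width: 25.8
time_s: 51.72
ee_pos: [556.2, 113.7, 273.7]
ee_rot: [-180.0, -0.1, -2.7]
force: [-0.7, -0.3, -0.7]
gripper_width: 25.7
time_s: 51.98
ee_pos: [556.0, 113.7, 272.1]
ee_rot: [-180.0, -0.0, -2.7]
force: [0.5, 0.8, -1.3]
gripper_width: 25.8
time_s: 52.22
ee_pos: [556.1, 113.7, 271.4]
ee_rot: [-180.0, -0.0, -2.7]
force: [-0.7, -0.0, 1.5]
gripper_width: 26.0
```

Touching the rails; press 0.5 mm more, release, rise, and go look for C.

```bash
python3 -m jog '[[0,0,0,0.0005,0,0,0],[0.03,0,0,0,0,0,0],[0.036,0,0,0,0,0,0],[0.036,0,0,0,0,0,0],[0.036,0,0,0,0,0,0],[0.036,0,0,-0.04,0,0,0],[0.036,0,0,-0.05,0,0,0],[0.036,0,0,-0.05,0,0,0],[0.036,0,0,0,0,0,0]]'
python3 - <<'E'
from h import *
grab('wrist','w31')
# viewpoint behind C along its axis
u=np.array([np.cos(np.radians(31)),np.sin(np.radians(31))])
p=np.array([467,435])-70*u;print(p)
to([p[0],p[1],410],[180,0,31])
E
```

```text
time_s: 53.35
ee_pos: [556.7, 113.7, 415.1]
ee_rot: [-179.8, -0.6, -2.7]
force: [0.1, 0.5, -0.1]
gripper_width: 35.9
[406.99828895 398.94733476]
turn first [-3.000e-04 -4.500e-03 -5.883e-01] then shift [ 0.0191 -0.3214  0.0023] len 321.9
```

View pics/w31.png

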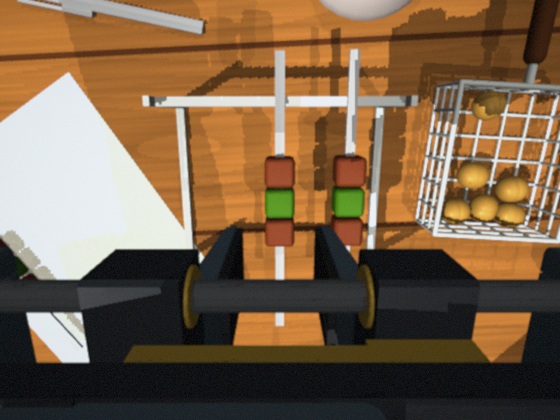

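```bash
python3 -m jog '[[0.04,0,0,0,0,0,-0.147],[0.04,0,0,0,0,0,-0.147],[0.04,0,0,0,0,0,-0.147],[0.04,0,0,0,0,0,-0.147],[0.04,0.0032,-0.0536,0,0,0,0],[0.04,0.0032,-0.0536,0,0,0,0],[0.04,0.0032,-0.0536,0,0,0,0],[0.04,0.0032,-0.0536,0,0,0,0],[0.04,0.0032,-0.0536,0,0,0,0],[0.04,0.0032,-0.0536,0,0,0,0],[0.04,0,0,0,0,0,0],[0.04,0,0,0,0,0,0]]'
python3 - <<'E'
from h import *
s=status.state();print(s['ee_pos'],s['ee_rot'],s['qpos'].round(1))
f=grab('wrist','w32');W=cloud(f)
vis=np.ones(W.shape[:2],bool);vis[228:]=False
kebs(W,vis,box=(330,720,180,560))
E
```

```text
time_s: 54.9
ee_pos: [406.8, 399.0, 409.1]
ee_rot: [179.9, 0.1, 31.0]
force: [0.8, -0.6, -0.0]
gripper_width: 39.9
[406.8192162  398.95121435 409.13911893] [1.79948497e+02 1.46085207e-01 3.10165021e+01] [ 43.3  17.7  89.9  -0.   72.6 102.3]
n 3256 all [457.7 429.5] [226.7  25.6] 31.5 food 1997 (array([467.1, 435.2]), array([79.1, 25.6]), 31.5) line yaw 31.1 z [23.3 25.3 26.4]
```

View pics/w32.png

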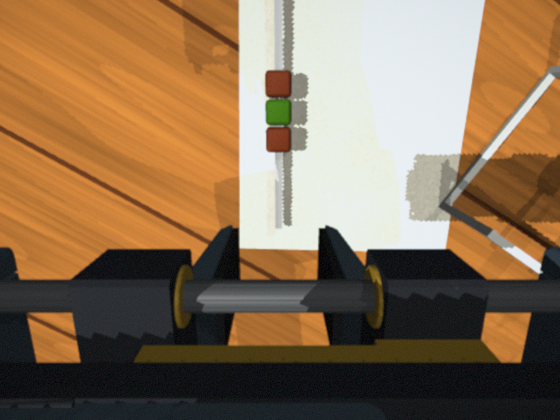

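Run:
```python
from h import *
to([467.1,435.1,195],[180,0,31.2])
```

```text
turn first [ 0.0007  0.0019 -0.0043] then shift [ 0.0702 -0.0003  0.2145] len 225.7
```

```bash
python3 -m jog '[[0.045,0.035,0,0.03,0,0,-0.0043],[0.045,0.0352,-0.0003,0.03,0,0,0],[0.045,0,0,0.05,0,0,0],[0.045,0,0,0.05,0,0,0],[0.045,0,0,0.04,0,0,0],[0.045,0,0,0.0145,0,0,0],[0.045,0,0,0,0,0,0]]'
python3 -m jog '[[0,0,0,0,0,0,0],[0,0,0,0,0,0,0],[0,0,0,0,0,0,0],[0,0,0,0,0,0,0],[0,0,0,0,0,0,0]]' 20
python3 -m jog '[[0,0,0,-0.02,0,0,0],[0,0,0,-0.03,0,0,0],[0,0,0,-0.05,0,0,0],[0,0,0,-0.05,0,0,0],[0,0,0,0,0,0,0],[0,0,0,0,0,0,0]]'
python3 - <<'E'
from h import *
f=grab('wrist','w33')
to([558.3,173.8,345],[180,0,-2.7])
E
```

```text
time_s: 55.82
ee_pos: [467.5, 435.1, 195.9]
ee_rot: [-180.0, 0.0, 31.2]
force: [0.2, 0.4, 0.6]
gripper_width: 44.7
time_s: 56.45
ee_pos: [467.3, 436.2, 198.0]
ee_rot: [-180.0, -0.2, 31.2]
force: [-0.0, -0.8, 6.7]
gripper_width: 25.8
time_s: 57.2
ee_pos: [466.4, 435.5, 345.5]
ee_rot: [-180.0, 0.1, 31.2]
force: [-0.1, -0.3, -1.2]
gripper_width: 26.0
turn first [0.001  0.0026 0.5923] then shift [ 0.1041  0.257  -0.0003] len 277.3
```

View pics/w33.png

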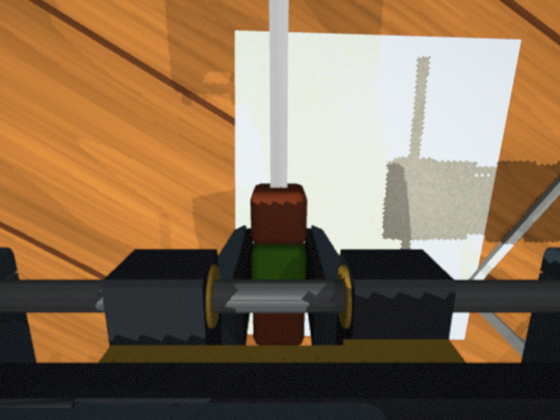

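```bash
python3 -m jog '[[0,0,0,0,0,0,0.148],[0,0,0,0,0,0,0.148],[0,0,0,0,0,0,0.148],[0,0,0,0,0,0,0.1483],[0,0.0104,0.0257,0,0,0,0],[0,0.0187,0.0463,0,0,0,0],[0,0.0187,0.0463,0,0,0,0],[0,0.0187,0.0463,0,0,0,0],[0,0.0187,0.0463,0,0,0,0],[0,0.0125,0.0308,0,0,0,0],[0,0.0064,0.0153,0,0,0,0],[0,0,0,0,0,0,0]]'
python3 -m jog '[[0,0,0,0,0,0,0]]'
python3 - <<'E'
from h import *
s=status.state();print(s['ee_pos'],s['ee_rot'])
f=grab('wrist','w34')
to([558.3,173.8,275],[180,0,-2.7])
E
```

```text
time_s: 58.75
ee_pos: [558.8, 173.8, 345.1]
ee_rot: [-180.0, 0.1, -2.8]
force: [0.1, 0.0, -0.3]
gripper_width: 25.9
time_s: 58.88
ee_pos: [558.4, 175.2, 345.7]
ee_rot: [-179.9, 0.0, -2.7]
force: [0.3, 0.1, -0.8]
gripper_width: 25.7
[558.42438671 175.16314656 345.65448923] [-1.79944161e+02  4.97600440e-02 -2.65495861e+00]
turn first [-0.0009  0.0005  0.0013] then shift [-0.      0.0015  0.0708] len 70.8
```

View pics/w34.png

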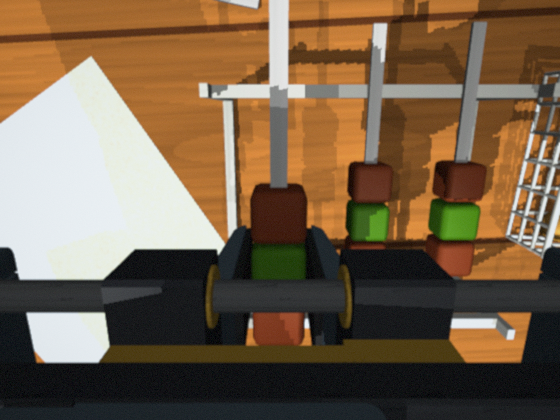

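```bash
python3 -m jog '[[0,0,0.0005,0.03,0,0,0],[0,0,0,0.03,0,0,0],[0,0,0,0.01,0,0,0],[0,0,0,0.002,0,0,0],[0,0,0,0,0,0,0]]';python3 -m jog '[[0,0,0,0.001,0,0,0],[0,0,0,0,0,0,0]]';python3 -m jog '[[0,0,0,0.001,0,0,0],[0,0,0,0,0,0,0]]';python3 -m jog '[[0,0,0,0.001,0,0,0],[0,0,0,0,0,0,0]]'
```

```text
time_s: 59.55
ee_pos: [559.1, 174.1, 275.1]
ee_rot: [-179.9, -0.1, -2.7]
force: [-1.3, 0.2, -1.1]
gripper_width: 25.4
time_s: 59.8
ee_pos: [558.8, 173.7, 273.7]
ee_rot: [-179.9, -0.1, -2.7]
force: [0.3, 0.4, -0.1]
gripper_width: 26.0
time_s: 60.05
ee_pos: [558.7, 173.6, 272.1]
ee_rot: [-180.0, -0.0, -2.7]
force: [0.5, -0.2, -0.6]
gripper_width: 25.9
time_s: 60.3
ee_pos: [558.8, 173.7, 271.5]
ee_rot: [-180.0, -0.0, -2.7]
force: [-1.6, 0.1, 1.9]
gripper_width: 25.8
```

```bash
python3 -m jog '[[0,0,0,0.0005,0,0,0],[0.03,0,0,0,0,0,0],[0.036,0,0,0,0,0,0],[0.036,0,0,0,0,0,0],[0.036,0,0,0,0,0,0],[0.036,0,0,-0.04,0,0,0],[0.036,0,0,-0.05,0,0,0],[0.036,0,0,-0.05,0,0,0],[0.036,-0.05,0.03,-0.03,0,0,0],[0.036,-0.05,0.03,-0.03,0,0,0],[0.036,0,0,0,0,0,0],[0.036,0,0,0,0,0,0]]'
python3 - <<'E'
from h import *
f=grab('wrist','w35');W=cloud(f);grab('side','s35')
vis=np.ones(W.shape[:2],bool);vis[228:]=False
kebs(W,vis,zlo=79,zhi=104,box=(380,720,-10,260))
# food tops
m=(W[...,2]>93)&(W[...,2]<104)&vis&(W[...,0]>490)&(W[...,0]<620)&(W[...,1]>0)&(W[...,1]<220)
n,lab,st,_=cv2.connectedComponentsWithStats(cv2.morphologyEx(m.astype(np.uint8),cv2.MORPH_CLOSE,np.ones((5,5))))
c=np.array([555.5,113.9]);a=np.radians(-2.66);Rr=np.array([[np.cos(a),np.sin(a)],[-np.sin(a),np.cos(a)]])
for i in range(1,n):
    if st[i,4]<200: continue
    P=W[(lab==i)&m];r=cv2.minAreaRect(P[:,:2].astype(np.float32))
    A=np.c_[P[:,:2]-P[:,:2].mean(0),np.ones(len(P))];k=np.linalg.lstsq(A,P[:,2],rcond=None)[0]
    print(np.round(r[0],1),np.round(r[1],1),round(r[2],1),'rack',(Rr@(np.array(r[0])-c)).round(1),'topz',k[2].round(1),'slope',k[:2].round(3))
s=status.state();print(s['time_s'],s['ee_pos'])
E
```

```text
time_s: 61.8
ee_pos: [460.9, 121.0, 467.8]
ee_rot: [-179.9, -0.1, -2.7]
force: [0.8, 0.0, -0.1]
gripper_width: 36.1
n 12330 all [530.2 114.6] [220.  201.4] 87.4 food 7220 (array([523.2, 127.2]), array([164. , 215.9]), 10.6) line yaw -58.4 z [96.4 98.7 99.9]
[556.9 174. ] [26.5 78.7] 87.4 rack [-1.4 60.1] topz 98.5 slope [0.005 0.023]
[554.  113.9] [26.  78.7] 87.2 rack [-1.5 -0. ] topz 98.5 slope [ 0.001 -0.003]
[552.   53.6] [26.3 78.4] 87.4 rack [ -0.7 -60.4] topz 98.5 slope [ 0.002 -0.031]
61.9 [461.57860084 121.33833582 466.74593898]
```

View pics/w35.png

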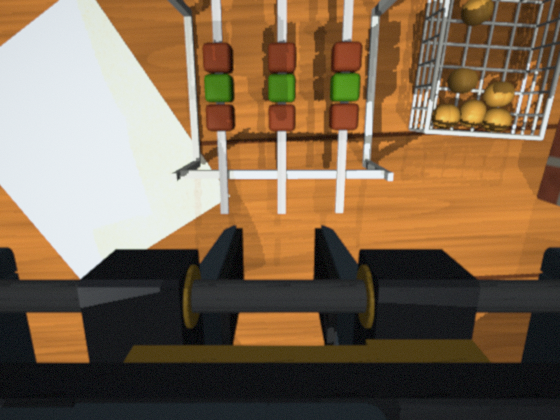

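View pics/s35.png

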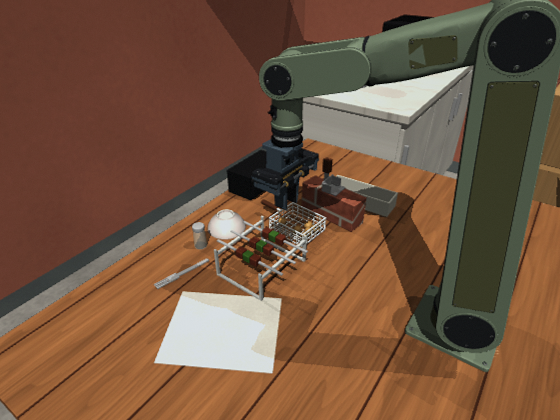

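```bash
python3 -m jog '[[0.036,0,0.04,0,0,0,0],[0.036,0,0.05,0,0,0,0],[0.036,0,0.05,0,0,0,0],[0.036,0,0.05,0,0,0,0],[0.036,0,0.04,0,0,0,0],[0.036,0,0,0,0,0,0],[0.036,0,0,0,0,0,0]]'
python3 - <<'E'
from h import *
f=grab('wrist','w36');W=cloud(f)
vis=np.ones(W.shape[:2],bool);vis[228:]=False
P=W[(W[...,2]>205)&(W[...,2]<230)&vis&(W[...,1]<-200)]
print('grip top',len(P),np.median(P,0) if len(P) else '',cv2.minAreaRect(P[:,:2].astype(np.float32)) if len(P)>5 else '')
f=grab('top');cv2.imwrite('pics/t36.png',cv2.resize(f['color'],(800,600)))
print([(round(r['p'],2),np.round(r['location']).tolist()) for r in vision.find_in('wrist','potato0')])
for l in('fork','bowl','shaker'): print(l,[(round(r['p'],2),np.round(r['location']).tolist()) for r in vision.find_in('top',l)][:2])
E
```

```text
time_s: 62.78
ee_pos: [450.7, -108.5, 466.7]
ee_rot: [-179.9, 0.1, -2.7]
force: [0.5, 0.6, -0.4]
gripper_width: 35.9
grip top 2557 [ 550.18264128 -260.62421803  218.97070442] ((550.5673828125, -264.4538879394531), (24.36182403564453, 28.3040828704834), 87.80924224853516)
[(0.88, [626.0, -100.0, 29.0]), (0.88, [520.0, -76.0, 28.0]), (0.79, [524.0, -108.0, 31.0]), (0.78, [552.0, -96.0, 29.0]), (0.72, [544.0, -136.0, 32.0]), (0.69, [512.0, -132.0, 31.0])]
fork [(0.23, [767.0, 14.0, 41.0])]
bowl [(0.67, [767.0, 13.0, 42.0])]
shaker [(0.59, [774.0, 140.0, 80.0])]
```

View pics/w36.png

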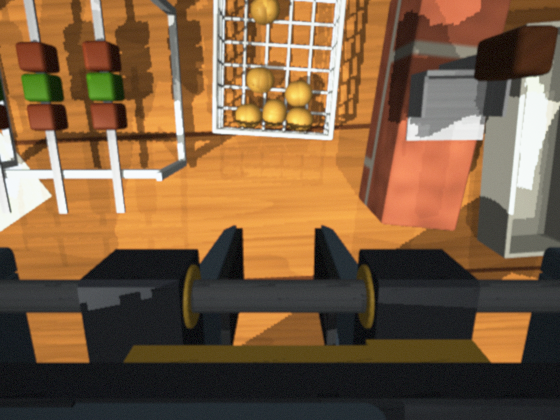

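View pics/t36.png

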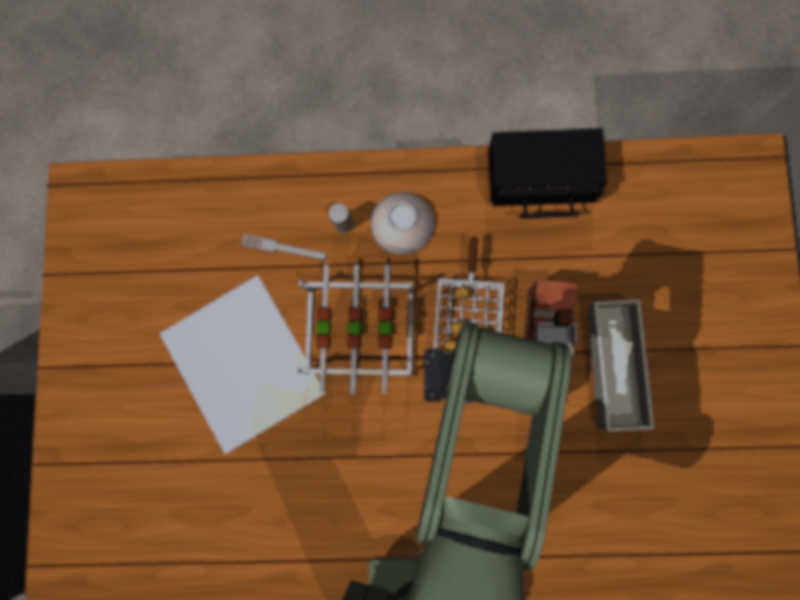

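Run:
```python
from workcell import ticket,status
print(ticket.job_done()); print(status.state()['time_s'])
```

```text
the job is handed in; nothing more can be done
None
the job is handed in; nothing more can be done
```

The job is done and was handed in at about 63 s. All six potatoes are in the basket, the scoop is upright on the brick, and the three kebabs lie across the rack.

**What I did:** I moved the potatoes in two scoops of two and four, then stood the scoop back on the brick. I then laid the kebabs on the rack one at a time.

**Last checks:**
- **Potatoes:** the wrist camera shows six in the basket, and the tub is empty in the top view.
- **Scoop:** its grip top measured about 219–220 mm up, within a couple of millimetres of where it started. Before release the pan was about 3 mm from the brick's centre line.
- **Kebabs:** they are within 1.5 mm of centre, square to under 1°, and sit at about 60, 0 and −60 mm along the rails. Their tops are at 98.5 mm.
- **Fork, bowl and shaker:** they look unmoved in the top picture. The network confirmed only the shaker and gave no useful result for the fork (p 0.23, in the wrong place). It had not found the bowl properly at the start, so its final bowl reading had nothing to compare with.

**What went wrong or disagreed:**
- The first scoop push jammed against the potatoes at about 20 N. The scoop turned about 6° in the grip, which I measured and allowed for afterwards.
- The tip over the basket stopped short of the commanded angle near the arm's wrist limit, but the pan still emptied.
- The slope fitted to the outer kebabs' food tops was up to 0.03, under the 0.1 rad limit.

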